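# Couple the positioning plate onto the ball stud and latch it

### The job

Pick up the coupler head with the pale perforated plate, lower its socket onto the steel ball of the stand with the plate out over the open controller board, and push it fully home, its sole flat on the saddle, while the lever is still up. Then press the latch lever all the way down and let go. Push firmly but gently (some 20 N, not over 30 N), since slamming or forcing spoils the ball, and leave the other things on the bench where they are.

Things in the scene. Friction and masses are not known exactly. Their poses are not given: they have to be found in the camera images.
- head: The loose dark steel coupler head, about 0.45 kg (varies), standing on the bench, lever up. Origin: centre of the socket mouth in its flat sole; x points to the clear plate, z up. A block with x -28 to 28, y -25 to 25, z 0 to 46 mm. A 5 mm thick, 40 mm wide tail of the sole runs back to x = -63 mm; a bar 20 mm wide, z 34 to 46 mm, runs forward to the plate.
- grip (a point): Inside the head block, 26 mm above the sole's origin: grip here from above, across the two flat y sides (50 mm apart).
- socket (a point): Where the ball's centre lies when the head is home: 24 mm above the sole's origin. The socket is a 27 mm square hole open below, 38 mm deep. Two sprung detents in its y walls grip the ball, so the weight does not seat it: it takes about 13 to 20 N of downward push to snap past them to the stop (sole flat on saddle).
- plate_mid (a point): Centre of the pale, frosted-looking clear plate with rows of holes, 106 x 90 x 5 mm, 115 mm in front of the head's origin and 48.5 mm above its sole, fixed to the head. A black knob of 10 mm radius stands near its rear edge, 71 mm in front of the head's origin, top 63 mm above the sole.
- lever (a joint): Angle of the steel latch lever at the head's back: 0 = up (starts within 0.12 of it), 0.70 = down, level, at its stop. Hinge along y at x -23, z 40 mm of the head; it reaches 54 mm back (-x), raised by 0.70 minus this value. Stiff, stays where left, needs 4 to 9 N at the pad. Its hook swings under the ball and goes fully in only when the head is home (within a few mm).
- lever_pad (a point): Centre of the top face of the lever's pad, 26 x 26 mm and 6 mm thick, 41 mm from the hinge: press here, straight down. In the head's frame it goes from about x = -52, z = 69 mm (up) to x = -64, z = 44 mm (down).
- stand: The fixed stand. Origin: on the bench under the ball; x points along its flat black bar (40 mm wide, 20 mm high, x -77 to 185 mm) to the controller, z up. On the bar a steel saddle plate with the ball rides on a rubber cushion: pushed down it sinks, starting at about 2 N, 1 mm for each further 1.2 N, 12 mm at most, and springs back. Ease off before letting go.
- seat (a point): Centre of the saddle's top face, under the ball; 36 mm above the bench when not pushed. The saddle is 40 mm wide and runs along the stand's x from -62 to 28 mm. When the head is home its sole lies flat on the saddle, the head's origin at this point.
- ball (a point): Centre of the 25 mm steel ball, 24 mm above the saddle's top face (60 mm above the bench when not pushed), on a neck of 12 mm diameter. It sinks together with the saddle.
- board_mid (a point): Centre of the open controller's green board, 118 mm in front of the ball along the stand's x, 40 mm above the bench. The controller is bolted to the stand, 120 x 130 mm, x 58 to 178 mm (connector to 189 mm), components up to 46 mm above the bench.
- dish: Small steel bowl, 64 mm across, 22 mm high, a bystander between the head and the stand. Origin: centre of its underside.
- tape: Roll of black tape, 48 mm across, 18 mm high, a bystander between the head and the stand. Origin: centre of its underside.
- pliers: Pliers with yellow grips, 155 mm long, 16 mm high, a bystander. Origin: on the bench under the middle.
- screwdriver: Screwdriver lying on the bench, a bystander. Origin: underside of its middle.
- mouse: Black computer mouse, 105 x 60 x 30 mm, a bystander. Origin: centre of its underside.
- cover: The controller's aluminium cover, 120 x 130 x 12 mm, a bystander. Origin: centre of its underside.
- mug: White mug, 80 mm across, 92 mm high, a bystander. Origin: centre of its underside.
Things that resemble listed ones, but are neither listed nor needed, are in the scene too. Leave any orange look-alike of the head alone.

How it is judged:
By the outcome, as a careful person would: the job done as asked, in the order asked, and still so for the second after the job is handed in, with the robot touching nothing.
It also fails if it takes over 58 s, if anything falls off the work surface, if the arm or the gripper's body presses on something with over 40 N, if the wrist force passes 120 N, or if a joint passes its speed limit or range.

### The arm

A 6-joint arm with a two-finger parallel gripper is mounted at the origin on the work surface. World frame = base frame: x ahead of the robot, y to its left, z up, the work surface at z = 0. Lengths are in m, angles in rad, forces in N, time in s.
With the tool pointing down it reaches from about 0.35 to 0.775 m from the base axis. Payload 5.5 kg.
Tool frame: the origin (TCP) lies midway between the tips of the shut fingers; the grasp point (between the pads) lies 19 mm behind it; z points along the fingers, x is the direction in which the jaws open and shut, and the axes are right-handed (so a half turn about z gives the same grasp; the last joint's range is limited). The gripper opens to 85 mm and grips with 20 to 120 N. Pads are 22 mm wide; open, the fingers measure 114 mm over their backs; the gripper's body (76 mm by 85 mm) begins 54 mm behind the grasp point. The pads swing forward as they close: fully open they stand 13 mm farther back than shut.
Start: joints at [1.093, 0.313, 0.046, 1.304, 0, 1.431], TCP at [0.191, 0.543, 0.201] pointing down, gripper open.
Joint ranges: [-2.76, 2.76], [-0.86, 1.69], [-1.03, 1.26], [-2.2, 2.34], [-1.47, 1.5], [-3.14, 3.14]. Speed limits (rad/s): [2.57, 2.57, 3.14, 3.14, 3.14, 3.14].

### API

Orientations are given as a unit quaternion [w, x, y, z].
In Python, from workcell import env gives the robot as it stands.
- The arm moves only by the tool servo_tool, never from a script. Its argument "targets" is a list of rows, each an object with "xyz": the shift along the tool's x, y, z in m, a list of three; "twist": the turn, a rotation vector about the tool's x, y, z in rad, a list of three; "jaw": the opening, from 0 (shut) to 1 (fully open). A call has 1 to 12 rows; each row is the pose to reach, as a shift and turn from the pose commanded when the call began, along the tool's axes at that moment; what a row does not reach only later rows make up. A row lasts 1/12 s, in which the tool goes at most 41.7 mm and 7.16 degrees, less where a joint would pass 70% of its speed; a pose out of reach is approached as far as the arm can. A call with a gripper value outside its range is refused whole. The fingers move at their own pace and stop on an object; "squeeze" is the grip in N (left out, the last holds). Time passes only in rows, so rows that repeat a pose let the fingers close. It gives the time, the measured TCP pose, the force and the opening at its end, in the units of the state.
- env.get_state(): the state, without advancing time (a new reading comes with each control period).
- env.read_camera(name): name is "side" or "top" or "wrist"; returns a dict with "color" (400x640x3 uint8, red, green, blue), "depth" (400x640 float32, m along the optical axis (not along the pixel's ray), 0 where there is no reading), "fx", "fy", "cx", "cy" (pixels), "eye" and "attitude" of the camera in the world. Camera axes: x right, y down, z forward; pixel columns grow to the right and rows downward; lengths in m; the calibration is good to about 2 mm. A picture is of the moment at which its call begins.
- env.hand_in(): hands the job in, once; it reports no verdict.
The state is a dict: "clock": time; "joint_pos": joint angles; "qvel": joint speeds; "tau": joint torques, N m; "tcp_pos": TCP position; "orientation": TCP orientation; "wrist_force": force on the tool from outside, world axes, zero at the start; "ft_torque": the same for the moment, N m; "finger_gap": finger opening in m.
Only numpy, scipy, OpenCV 4.12 (cv2) and the standard library are available. Lean on these libraries where they do the work, as an engineer would, in place of code of your own. Each camera call takes 0.05 s, during which the arm holds its last target. There are 200 camera calls.

## Working session

There is one attempt and no reset: what is moved stays moved. The work goes in short steps, Python scripts to look and compute and a tool call to move; the robot and the scene stay as the last step left them, time stands still between calls to the robot, and variables do not carry over. Pictures are saved under pics/ and viewed, about 8 in all and at most 12, crops included, and the job is handed in when it is done.

Besides the shell and the picture viewer there is one more tool, called after ">>>" as name(argument=value, ...), one argument or row to a line, values as JSON. servo_tool: Moves the arm, as the interface text tells. Its arguments: {"type":"object","properties":{"targets":{"type":"array","items":{"type":"object","properties":{"xyz":{"type":"array","items":{"type":"number"}},"twist":{"type":"array","items":{"type":"number"}},"jaw":{"type":"number"}}}},"squeeze":{"type":"number"}},"required":["targets"]}

```bash
mkdir -p pics
cat > h.py <<'E'
import numpy as np, cv2
from scipy.spatial.transform import Rotation as R
from workcell import env
def rot(a):
    a=np.array(a,float)
    if a.shape==(3,3): return a
    return R.from_quat(a[[1,2,3,0]]).as_matrix()
def cam(n,tag):
    c=env.read_camera(n); np.savez(f'{n}_{tag}.npz',**c)
    return c
def load(n,tag): return np.load(f'{n}_{tag}.npz')
def pt(c,u,v,z=None,k=2):
    """pixel->world, by depth median, or by intersecting height z"""
    d=np.array([(u-c['cx'])/c['fx'],(v-c['cy'])/c['fy'],1.]); w=rot(c['attitude'])@d
    if z is not None: return c['eye']+w*(z-c['eye'][2])/w[2]
    p=c['depth'][int(v)-k:int(v)+k+1,int(u)-k:int(u)+k+1]; p=p[p>0]
    return c['eye']+w*np.median(p)
def cloud(c):
    v,u=np.mgrid[:400,:640]; D=c['depth']
    P=np.stack([(u-c['cx'])/c['fx']*D,(v-c['cy'])/c['fy']*D,D],-1)@rot(c['attitude']).T+c['eye']
    P[D==0]=np.nan
    return P
def save(c,name,box=None,s=1):
    im=c['color'][...,::-1]
    if box: im=im[box[1]:box[3],box[0]:box[2]]
    cv2.imwrite('pics/'+name,cv2.resize(im,None,fx=s,fy=s,interpolation=cv2.INTER_CUBIC))
E
python3 - <<'E'
from h import *
a=cam('top','0');b=cam('side','0')
for c in(a,b): print(c['eye'],c['attitude'],c['fx'],c['cx'],c['cy'])
save(a,'top0.png',s=1.25)
save(b,'side0.png',s=1.25)
print(env.get_state())
E
```

```text
[0.32511021 0.00454608 1.66165444] [-0.04570966  0.70876217 -0.70291862  0.03836961] 466.4085745088269 312.61378866368966 204.24282136969168
[-0.17184679 -0.83461401  0.70958075] [-0.47589791  0.80935888 -0.30189951  0.16527576] 469.694098927973 322.8440095896439 193.41228449072094
{'clock': 0.1, 'joint_pos': array([1.09339601e+00, 3.13979225e-01, 4.50866233e-02, 1.30357308e+00,
       1.29492462e-05, 1.43117808e+00]), 'qvel': array([-0.00066713, -0.00353712,  0.00300494,  0.00131504,  0.00102067,
       -0.00174927]), 'tau': array([ 3.28804708e-03, -4.81723845e+01,  2.99245101e+01,  1.27353371e-02,
       -7.84186864e-05, -4.86246137e-06]), 'tcp_pos': array([0.1903369 , 0.54205746, 0.19986495]), 'orientation': array([ 3.77380406e-04,  8.15902688e-01,  5.78188642e-01, -7.44524429e-04]), 'wrist_force': array([0.30132507, 0.07496662, 0.0034191 ]), 'ft_torque': array([-0.01602659, -0.02392948,  0.03367031]), 'finger_gap': 0.08512893985276201}
```

View pics/top0.png

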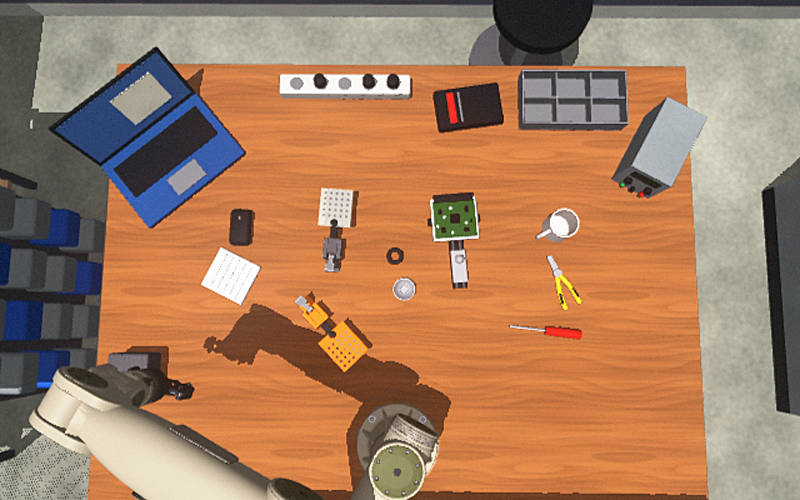

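View pics/side0.png

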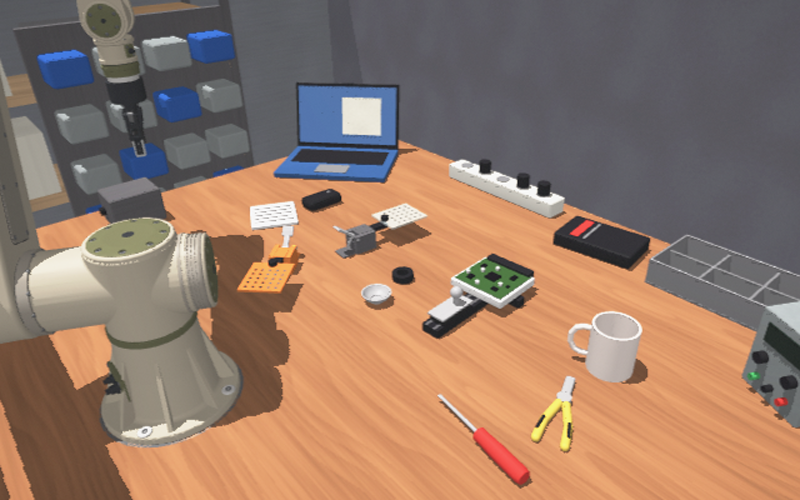

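The pale-plate candidates in the top view (800 px wide) are the grey head with white plate at (333,240) and the orange look-alike at (320,325). The lined sheet at (231,275) is neither. I choose the grey one. The stand, with ball and board, is at (459,250), and the dish (404,289) and tape (395,256) lie between. Next is a close crop to check.

Run:
```python
from h import *
a=load('top','0')
save(a,'top0c.png',box=(235,140,400,245),s=4.8)
P=cloud(a)
# plate points / ball etc
print('head block top',pt(a,333/1.25,241/1.25), 'plate',pt(a,337/1.25,207/1.25),'board',pt(a,455/1.25,218/1.25),'ball',pt(a,460/1.25,258/1.25,k=1))
```

```text
head block top [0.55714631 0.18431569 0.04708826] plate [0.65292512 0.17443794 0.05264284] board [ 0.62579176 -0.15768799  0.0423734 ] ball [ 0.50915819 -0.16800802  0.07141543]
```

View pics/top0c.png

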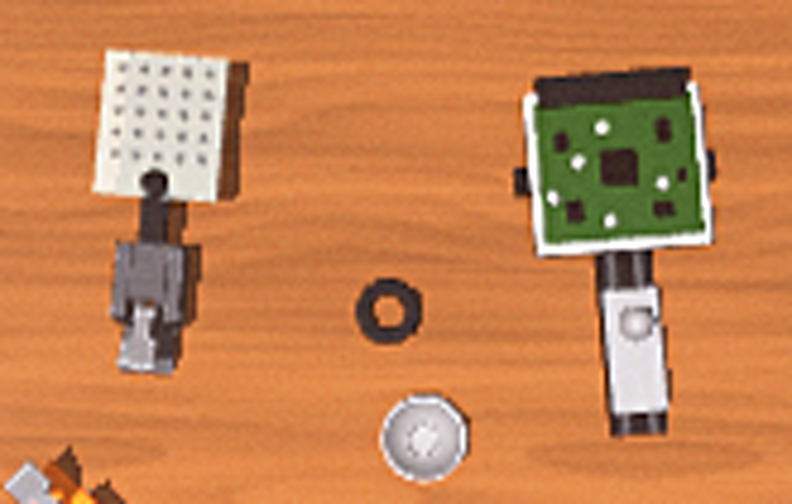

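Confirmed: it is a dark grey head with the pale perforated plate and lever up, back end toward the robot. Crop pixels: block about (150,280), plate (163,125), ball (637,321).

Run:
```python
from h import *
a=load('top','0')
f=lambda u,v,z: pt(a,u/4.8+235,v/4.8+140,z)[:2]
pl=np.array([f(*q,.051) for q in((107,50),(231,60),(216,200),(93,190))])
print('plate corners',pl.round(4).tolist(),'c',pl.mean(0))
d=(pl[0]+pl[1]-pl[2]-pl[3])/2; e=(pl[0]+pl[3]-pl[1]-pl[2])/2
print('len',np.linalg.norm(d),np.linalg.norm(e),'yaw',np.arctan2(d[1],d[0]),np.arctan2(-e[0],e[1]))
bl=np.array([f(*q,.046) for q in((117,241),(187,244))]);print('block front mid',bl.mean(0), np.linalg.norm(bl[0]-bl[1]))
P=cloud(a)
def rect(m,n):
    q=P[m][:,:2]; r=cv2.minAreaRect((q*1000).astype(np.float32)); print(n,m.sum(),r,np.median(P[m][:,2]))
x,y,z=P[...,0],P[...,1],P[...,2]
with np.errstate(all='ignore'):
    rect((abs(x-.653)<.07)&(abs(y-.174)<.07)&(z>.045)&(z<.058)&(a['color'].min(-1)>120),'plate')
    rect((abs(x-.625)<.09)&(abs(y+.158)<.09)&(z>.03)&(z<.055)&(a['color'][...,1]>a['color'][...,0]*1.3),'green')
    rect((abs(x-.49)<.08)&(abs(y+.165)<.05)&(z>.03)&(z<.046)&(a['color'].min(-1)>120),'saddle')
print('ball',f(637,321,.066))
sd=np.array([f(*q,.036) for q in((603,290),(657,288),(668,413),(612,414))]);print('saddle',sd.mean(0),sd.tolist())
```

```text
plate corners [[0.7075, 0.2192], [0.7006, 0.1278], [0.5963, 0.137], [0.6031, 0.227]] c [0.65185613 0.17776348]
len 0.1047078910040093 0.09095579732894428 yaw -0.0816363751408309 -0.07514589899236561
block front mid [0.56537713 0.18367396] 0.051239306546628643
plate 670 ((651.811279296875, 180.0258026123047), (90.32170104980469, 107.30253601074219), 85.98068237304688) 0.051804964945842524
green 683 ((625.2169799804688, -156.67724609375), (104.01361083984375, 114.62026977539062), 5.984899997711182) 0.03972040916214481
saddle 264 ((508.94647216796875, -152.67514038085938), (124.45065307617188, 70.0607681274414), 2.062568426132202) 0.03685560121211806
ball [ 0.50813267 -0.16758508]
saddle [ 0.48952357 -0.1692382 ] [[0.5341999753022897, -0.14610251086399695], [0.5359743322782962, -0.1855538130680404], [0.4444894271499143, -0.19296590803726227], [0.4434305553661423, -0.15233057398245578]]
```

>>> servo_tool(
  targets=[
    {"xyz": [-0.02,0.04,0],"twist": [0,0,-0.05],"jaw": 1},
    {"xyz": [-0.04,0.08,0],"twist": [0,0,-0.1],"jaw": 1},
    {"xyz": [-0.06,0.12,0],"twist": [0,0,-0.15],"jaw": 1},
    {"xyz": [-0.08,0.16,0],"twist": [0,0,-0.2],"jaw": 1},
    {"xyz": [-0.1,0.2,0],"twist": [0,0,-0.26],"jaw": 1},
    {"xyz": [-0.12,0.24,0],"twist": [0,0,-0.26],"jaw": 1},
    {"xyz": [-0.14,0.28,0],"twist": [0,0,-0.26],"jaw": 1},
    {"xyz": [-0.16,0.32,0],"twist": [0,0,-0.26],"jaw": 1},
    {"xyz": [-0.18,0.36,0.01],"twist": [0,0,-0.26],"jaw": 1},
    {"xyz": [-0.2,0.4,0.01],"twist": [0,0,-0.26],"jaw": 1},
    {"xyz": [-0.212,0.43,0.015],"twist": [0,0,-0.26],"jaw": 1},
    {"xyz": [-0.22,0.445,0.02],"twist": [0,0,-0.26],"jaw": 1},
  ],
)

```text
clock: 1.1
tcp_pos: [0.5391, 0.1856, 0.1808]
orientation: [0.0, 0.734, 0.679, 0.0]
wrist_force: [0.3, 0.4, -0.3]
finger_gap: 0.0853
```

Run:
```python
from h import *
c=cam('wrist','1'); save(c,'w1.png',s=1.25)
s=env.get_state(); print(s['clock'],s['tcp_pos'],rot(s['orientation']).round(3).tolist(),s['joint_pos'],s['wrist_force'])
print(c['eye'],rot(c['attitude']).round(3).tolist(),c['fx'])
```

```text
1.15 [0.54353058 0.18063297 0.17838669] [[0.084, 0.996, 0.002], [0.996, -0.084, -0.003], [-0.003, 0.002, -1.0]] [ 0.18285444  0.31474095 -0.00650993  1.24806733 -0.00366533  0.26663119] [ 6.07932156 -1.55379454 -0.73256854]
[0.47441171 0.19100773 0.35410387] [[0.079, 0.963, 0.259], [0.997, -0.076, -0.021], [-0.0, 0.259, -0.966]] 360.228039802726
```

View pics/w1.png

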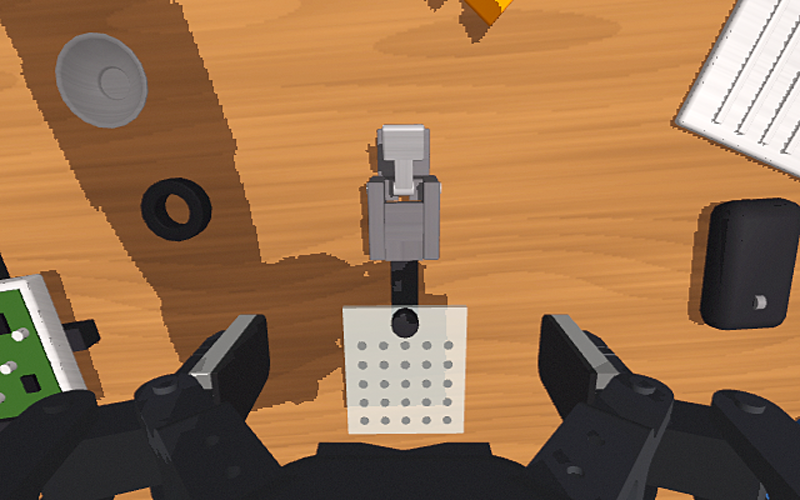

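The wrist view shows the grey head with block top at about (370–439, 180–258), the lever up at the back (404,150) and plate corners (343,306), (467,307), (464,433), (349,433).

Run:
```python
from h import *
c=load('wrist','1')
f=lambda u,v,z: pt(c,u/1.25,v/1.25,z)[:2]
P=np.array([f(*q,.051) for q in((349,433),(464,433),(467,307),(343,306))])
B=np.array([f(*q,.046) for q in((370,259),(439,259))])
print(P.round(4).tolist(),P.mean(0))
d=(P[0]+P[1]-P[2]-P[3])/2; e=(P[0]+P[3]-P[1]-P[2])/2
print(np.linalg.norm(d),np.linalg.norm(e),np.arctan2(d[1],d[0]),np.arctan2(e[0],-e[1]))
print('front',B.mean(0),np.linalg.norm(B[0]-B[1]),B.tolist())
Q=cloud(c);m=(abs(Q[...,0]-.54)<.2)&(abs(Q[...,1]-.18)<.1)
with np.errstate(all='ignore'):
  for lo,hi,n in((.042,.0475,'block'),(.0485,.056,'plate')):
    k=m&(Q[...,2]>lo)&(Q[...,2]<hi); print(n,k.sum(),cv2.minAreaRect((Q[k][:,:2]*1000).astype(np.float32)))
s=env.get_state(); print(s['clock'],s['tcp_pos'],s['qvel'])
```

```text
[[0.7028, 0.13], [0.7099, 0.2199], [0.604, 0.2268], [0.5962, 0.1375]] [0.65321995 0.17854432]
0.10648444784527923 0.08988783085825 -0.06722450035492468 -0.08314719099236946
front [0.56586069 0.18444728] 0.04924078098161899 [[0.5639187116755329, 0.1599035955017762], [0.5678026691303865, 0.20899096033396758]]
block 4007 ((555.8621826171875, 182.48654174804688), (84.09788513183594, 91.18173217773438), 85.90880584716797)
plate 9465 ((604.5651245117188, 181.1017303466797), (90.25840759277344, 207.01922607421875), 85.9286117553711)
1.15 [0.54353058 0.18063297 0.17838669] [ 0.06365988 -0.02265453 -0.05099085  0.03087523  0.02599139  0.13264225]
```

>>> servo_tool(
  targets=[
    {"xyz": [0,0,0.02],"twist": [0,0,0],"jaw": 1},
    {"xyz": [0,0,0.04],"twist": [0,0,0],"jaw": 1},
    {"xyz": [0,0,0.05],"twist": [0,0,0],"jaw": 1},
    {"xyz": [0,0,0.05],"twist": [0,0,0],"jaw": 1},
    {"xyz": [0,0,0.05],"twist": [0,0,0],"jaw": 1},
  ],
)

```text
clock: 1.57
tcp_pos: [0.5367, 0.1877, 0.1303]
orientation: [-0.001, 0.734, 0.679, -0.001]
wrist_force: [-0.2, 0.9, 0.1]
finger_gap: 0.0856
```

```bash
cat >> h.py <<'E'
def goto(x,y,z,yaw):
    "shift in tool axes and twist to put TCP at xyz with tool x at yaw+pi/2"
    s=env.get_state(); M=rot(s['orientation'])
    T=R.from_euler('z',yaw+np.pi/2).as_matrix()@np.diag([1.,-1,-1])
    print('clock',s['clock'],'tcp',s['tcp_pos'].round(4),'yaw',np.arctan2(-M[0,0],M[1,0]).round(4),'F',s['wrist_force'].round(2),'T',s['ft_torque'].round(3),'gap',round(float(s['finger_gap']),4))
    print('shift',(M.T@(np.array([x,y,z])-s['tcp_pos'])).round(4),'twist',R.from_matrix(M.T@T).as_rotvec().round(4))
E
python3 -c "
from h import *
goto(.5383,.1867,.007,-.073)"
```

```text
clock 1.5667 tcp [0.5367 0.1877 0.1303] yaw -0.0773 F [-0.18  0.87  0.06] T [-0.004  0.005 -0.027] gap 0.0856
shift [-0.0008  0.0019  0.1233] twist [-0.0017  0.0004 -0.0043]
```

>>> servo_tool(
  targets=[
    {"xyz": [-0.001,0.004,0.025],"twist": [0,0,-0.004],"jaw": 1},
    {"xyz": [-0.001,0.004,0.05],"twist": [0,0,-0.004],"jaw": 1},
    {"xyz": [-0.001,0.004,0.07],"twist": [0,0,-0.004],"jaw": 1},
    {"xyz": [-0.001,0.004,0.09],"twist": [0,0,-0.004],"jaw": 1},
    {"xyz": [-0.001,0.004,0.105],"twist": [0,0,-0.004],"jaw": 1},
    {"xyz": [-0.001,0.004,0.115],"twist": [0,0,-0.004],"jaw": 1},
    {"xyz": [-0.001,0.004,0.121],"twist": [0,0,-0.004],"jaw": 1},
    {"xyz": [-0.001,0.004,0.121],"twist": [0,0,-0.004],"jaw": 1},
  ],
)

```text
clock: 2.23
tcp_pos: [0.5412, 0.1865, 0.0094]
orientation: [-0.0, 0.733, 0.681, -0.0]
wrist_force: [-0.3, -0.3, -0.1]
finger_gap: 0.0856
```

>>> servo_tool(
  targets=[
    {"xyz": [0,0,0],"twist": [0,0,0],"jaw": 0.6},
    {"xyz": [0,0,0],"twist": [0,0,0],"jaw": 0.5},
    {"xyz": [0,0,0],"twist": [0,0,0],"jaw": 0.4},
    {"xyz": [0,0,0],"twist": [0,0,0],"jaw": 0.4},
    {"xyz": [0,0,0],"twist": [0,0,0],"jaw": 0.4},
    {"xyz": [0,0,0],"twist": [0,0,0],"jaw": 0.4},
    {"xyz": [0,0,0],"twist": [0,0,0],"jaw": 0.4},
    {"xyz": [0,0,0],"twist": [0,0,0],"jaw": 0.4},
  ],
  squeeze=90,
)

```text
clock: 2.9
tcp_pos: [0.5425, 0.1861, 0.0121]
orientation: [0.001, 0.733, 0.681, 0.001]
wrist_force: [-3.0, -1.9, 9.6]
finger_gap: 0.0437
```

```bash
python3 -c "
from h import *
c=cam('wrist','2');save(c,'w2.png')
goto(.5383,.1867,.147,-.073)"
```

```text
clock 2.95 tcp [0.5425 0.186  0.0121] yaw -0.074 F [-1.98 -0.98  9.81] T [-0.386  0.604  0.073] gap 0.0439
shift [ 0.0004 -0.0038 -0.1349] twist [ 0.0028 -0.0001 -0.001 ]
```

View pics/w2.png

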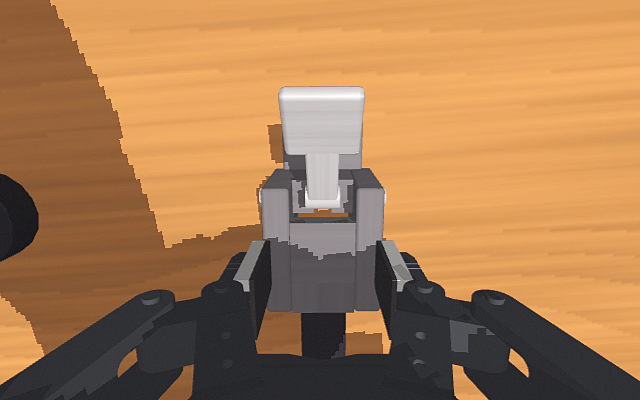

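The pads hold the block's flat sides squarely, ahead of the lever at (322,120), which is still up. I'll lift a little and check.

>>> servo_tool(
  targets=[
    {"xyz": [0,0,-0.005],"twist": [0,0,0],"jaw": 0.4},
    {"xyz": [0,0,-0.015],"twist": [0,0,0],"jaw": 0.4},
    {"xyz": [0,0,-0.03],"twist": [0,0,0],"jaw": 0.4},
    {"xyz": [0,0,-0.05],"twist": [0,0,0],"jaw": 0.4},
    {"xyz": [0,0,-0.07],"twist": [0,0,0],"jaw": 0.4},
    {"xyz": [0,0,-0.09],"twist": [0,0,0],"jaw": 0.4},
    {"xyz": [0,0,-0.11],"twist": [0,0,0],"jaw": 0.4},
    {"xyz": [0,0,-0.125],"twist": [0,0,0],"jaw": 0.4},
    {"xyz": [0,0,-0.133],"twist": [0,0,0],"jaw": 0.4},
    {"xyz": [0,0,-0.135],"twist": [0,0,0],"jaw": 0.4},
    {"xyz": [0,0,-0.135],"twist": [0,0,0],"jaw": 0.4},
  ],
)

```text
clock: 3.87
tcp_pos: [0.5414, 0.1862, 0.1449]
orientation: [0.0, 0.733, 0.681, 0.0]
wrist_force: [0.2, 0.5, -3.8]
finger_gap: 0.0426
```

```bash
python3 -c "
from h import *
goto(.45,-.1,.15,.08)
for n in('wrist','side','top'): cam(n,'3')
a=load('wrist','3');b=load('side','3')
im=np.vstack([a['color'],b['color'][60:360]])[...,::-1]; cv2.imwrite('pics/m3.png',cv2.resize(im,None,fx=.85,fy=.85))
"
```

```text
clock 3.8667 tcp [0.5414 0.1862 0.1449] yaw -0.0737 F [ 0.24  0.48 -3.8 ] T [-0.026  0.048 -0.016] gap 0.0426
shift [-0.2922 -0.0701 -0.0052] twist [ 0.0002 -0.0002 -0.1537]
```

View pics/m3.png

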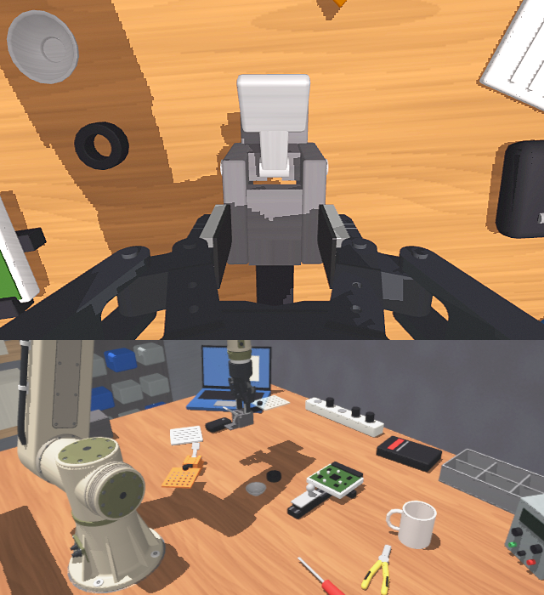

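The head hangs level in the fingers, lever up, bystanders undisturbed (-3.8 N on the wrist). I'll go beside the stand for a close measurement.

>>> servo_tool(
  targets=[
    {"xyz": [-0.008,0.0,-0.003],"twist": [0,0,-0.01],"jaw": 0.4},
    {"xyz": [-0.024,0.004,-0.005],"twist": [0,0,-0.03],"jaw": 0.4},
    {"xyz": [-0.046,0.008,-0.01],"twist": [0,0,-0.05],"jaw": 0.4},
    {"xyz": [-0.07,0.012,-0.01],"twist": [0,0,-0.07],"jaw": 0.4},
    {"xyz": [-0.095,0.016,-0.01],"twist": [0,0,-0.09],"jaw": 0.4},
    {"xyz": [-0.12,0.02,-0.01],"twist": [0,0,-0.11],"jaw": 0.4},
    {"xyz": [-0.145,0.025,-0.01],"twist": [0,0,-0.13],"jaw": 0.4},
    {"xyz": [-0.17,0.03,-0.01],"twist": [0,0,-0.145],"jaw": 0.4},
    {"xyz": [-0.19,0.034,-0.01],"twist": [0,0,-0.154],"jaw": 0.4},
    {"xyz": [-0.205,0.035,-0.01],"twist": [0,0,-0.154],"jaw": 0.4},
    {"xyz": [-0.212,0.035,-0.01],"twist": [0,0,-0.154],"jaw": 0.4},
    {"xyz": [-0.214,0.035,-0.01],"twist": [0,0,-0.154],"jaw": 0.4},
  ],
)

```text
clock: 5.02
tcp_pos: [0.56, -0.0313, 0.1542]
orientation: [-0.0, 0.679, 0.734, -0.0]
wrist_force: [-0.0, 0.2, -5.4]
finger_gap: 0.0432
```

>>> servo_tool(
  targets=[
    {"xyz": [0,0,0],"twist": [0,0,0],"jaw": 0.4},
    {"xyz": [0,0,0],"twist": [0,0,0],"jaw": 0.4},
    {"xyz": [0,0,0],"twist": [0,0,0],"jaw": 0.4},
    {"xyz": [0,0,0],"twist": [0,0,0],"jaw": 0.4},
  ],
)

```text
clock: 5.35
tcp_pos: [0.5605, -0.0288, 0.1547]
orientation: [-0.0, 0.678, 0.735, 0.0]
wrist_force: [0.4, 0.2, -4.7]
finger_gap: 0.0426
```

```bash
python3 -c "
from h import *
c=cam('wrist','4'); save(c,'w4.png',s=1.25)
goto(.5,-.16,.15,.08)
print(c['eye'])
"
```

```text
clock 5.4 tcp [ 0.5605 -0.0289  0.1547] yaw 0.0816 F [-0.29  0.28 -4.87] T [-0.046 -0.031 -0.067] gap 0.0429
shift [-0.1257 -0.071   0.0047] twist [ 0.0001 -0.0002  0.0016]
[ 0.49591422 -0.03387898  0.32809535]
```

View pics/w4.png

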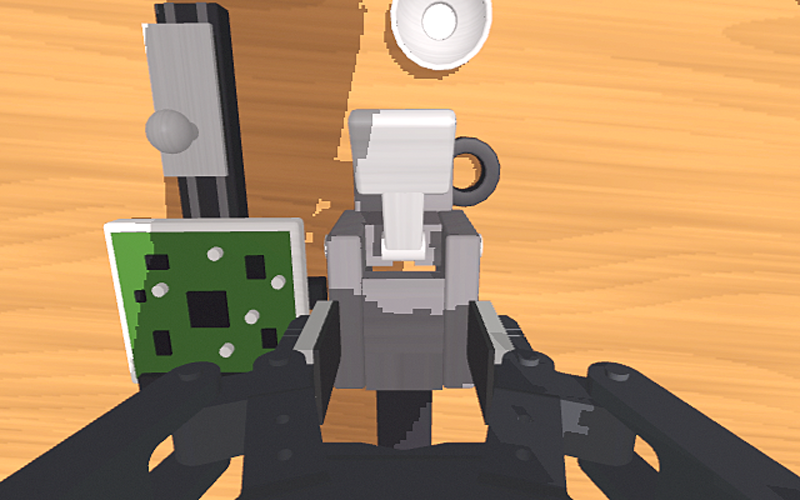

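Ball at (170,131), saddle corners (145,24), (212,23), (229,176), (160,178), held block's front top corners (329,388), (480,388). Dish and tape are untouched beneath.

Run:
```python
from h import *
from scipy.optimize import least_squares
c=load('wrist','4'); Q=cloud(c); tcp=np.array([.5605,-.0289,.1547])
f=lambda u,v,z: pt(c,u/1.25,v/1.25,z)[:2]
v,u=np.mgrid[:400,:640]
m=(np.hypot(u-136,v-105)<18)&(Q[...,2]>.050)&(Q[...,2]<.08); p=Q[m]
r=least_squares(lambda q:np.linalg.norm(p-q,axis=1)-.0125,[.508,-.168,.06],loss='soft_l1',f_scale=.001)
print('ball fit',r.x.round(4),len(p),np.abs(r.fun).mean())
S=np.array([f(*q,.036) for q in((145,24),(212,23),(229,176),(160,178))]);print('saddle',S.round(4).tolist())
for a,b in((0,3),(1,2)): d=S[b]-S[a];print(np.linalg.norm(d),np.arctan2(d[1],d[0]))
bar=np.array([f(222,5,.02),f(247,217,.02)]);d=bar[1]-bar[0];print('bar yaw',np.arctan2(d[1],d[0]),bar.tolist())
g=np.array([f(107,221,.044),f(303,219,.044)]);d=g[0]-g[1];print('ctrl rear',np.linalg.norm(d),np.arctan2(d[0],-d[1]),g.tolist())
# block
k=(u>268)&(u<380)&(v>175)&(v<305)&((u<288)|(u>358)); t=Q[k]; t=t[np.isfinite(t[:,2])]
z0=np.median(t[:,2]); t=t[abs(t[:,2]-z0)<.006]
A=np.c_[t[:,:2]-tcp[:2],np.ones(len(t))]; w=np.linalg.lstsq(A,t[:,2],rcond=None)[0]; print('block top plane',w,len(t))
zt=w[2]
B=np.array([f(*q,zt) for q in((329,388),(480,388),(329,212),(480,212))])
print(B.round(4).tolist(),'w',np.linalg.norm(B[1]-B[0]))
d=B[1]-B[0]; print('yaw',np.arctan2(-d[0],d[1]))
h=np.array([np.cos(.0816),np.sin(.0816)]); n=np.array([-h[1],h[0]])
print('front rel tcp in head axes',[(float((b-tcp[:2])@h),float((b-tcp[:2])@n)) for b in B])
```

```text
ball fit [ 0.5095 -0.1682  0.0602] 980 0.00043173466639272217
saddle [[0.4498, -0.1914], [0.4461, -0.1518], [0.5358, -0.1435], [0.5406, -0.1879]]
0.09090438467733353 0.03933120211349372
0.09008772688190819 0.09282673883198034
bar yaw 0.10723756939672748 [[0.4325782648542257, -0.15180889823675076], [0.5654018690216224, -0.13751036515101278]]
ctrl rear 0.1261857456571793 0.09147414794716656 [[0.5699130111637036, -0.21924137800271123], [0.55838636820507, -0.09358319518454962]]
block top plane [0.00479696 0.00263584 0.18855127] 4491
[[0.5862, -0.0527], [0.5819, -0.0], [0.5237, -0.0551], [0.5199, -0.0078]] w 0.05287188105818745
yaw 0.08122596370781325
front rel tcp in head axes [(0.02367864606604316, -0.025827850286700402), (0.023698422067933985, 0.027044027073015793), (-0.03881966109342379, -0.023125032657961356), (-0.03879526482794433, 0.0243309965405911)]
```

```bash
python3 -c "
from h import *
goto(.5139,-.1684,.155,.093)"
```

```text
clock 5.4 tcp [ 0.5605 -0.0289  0.1547] yaw 0.0816 F [-0.29  0.28 -4.87] T [-0.046 -0.031 -0.067] gap 0.0429
shift [-0.1352 -0.0579 -0.0003] twist [ 0.0001 -0.0002 -0.0114]
```

>>> servo_tool(
  targets=[
    {"xyz": [-0.008,-0.003,0],"twist": [0,0,-0.011],"jaw": 0.4},
    {"xyz": [-0.025,-0.01,0],"twist": [0,0,-0.011],"jaw": 0.4},
    {"xyz": [-0.045,-0.02,0],"twist": [0,0,-0.011],"jaw": 0.4},
    {"xyz": [-0.07,-0.03,0],"twist": [0,0,-0.011],"jaw": 0.4},
    {"xyz": [-0.09,-0.04,0],"twist": [0,0,-0.011],"jaw": 0.4},
    {"xyz": [-0.11,-0.047,0],"twist": [0,0,-0.011],"jaw": 0.4},
    {"xyz": [-0.125,-0.053,0],"twist": [0,0,-0.011],"jaw": 0.4},
    {"xyz": [-0.132,-0.056,0],"twist": [0,0,-0.011],"jaw": 0.4},
    {"xyz": [-0.135,-0.058,0],"twist": [0,0,-0.011],"jaw": 0.4},
    {"xyz": [-0.135,-0.058,0],"twist": [0,0,-0.011],"jaw": 0.4},
    {"xyz": [-0.135,-0.058,0],"twist": [0,0,-0.011],"jaw": 0.4},
  ],
)

```text
clock: 6.32
tcp_pos: [0.5137, -0.1682, 0.1547]
orientation: [-0.0, 0.674, 0.739, 0.0]
wrist_force: [0.1, 0.8, -5.5]
finger_gap: 0.0429
```

>>> servo_tool(
  targets=[
    {"xyz": [0,0,0.015],"twist": [0,0,0],"jaw": 0.4},
    {"xyz": [0,0,0.03],"twist": [0,0,0],"jaw": 0.4},
    {"xyz": [0,0,0.045],"twist": [0,0,0],"jaw": 0.4},
    {"xyz": [0,0,0.055],"twist": [0,0,0],"jaw": 0.4},
    {"xyz": [0,0,0.059],"twist": [0,0,0],"jaw": 0.4},
    {"xyz": [0,0,0.059],"twist": [0,0,0],"jaw": 0.4},
    {"xyz": [0,0,0.059],"twist": [0,0,0],"jaw": 0.4},
    {"xyz": [0,0,0.059],"twist": [0,0,0],"jaw": 0.4},
  ],
)

```text
clock: 6.98
tcp_pos: [0.5143, -0.1691, 0.0966]
orientation: [0.001, 0.674, 0.739, 0.0]
wrist_force: [0.5, 0.1, -4.7]
finger_gap: 0.0431
```

```bash
python3 -c "
from h import *
goto(.5139,-.1684,.085,.093)
c=cam('side','5');w=cam('wrist','5')
im=np.hstack([cv2.resize(c['color'][170:290,320:460],None,fx=3,fy=3,interpolation=2),cv2.resize(w['color'],(576,360))])[...,::-1]
cv2.imwrite('pics/m5.png',cv2.resize(im,(798,288)))
"
```

```text
clock 6.9833 tcp [ 0.5143 -0.1691  0.0966] yaw 0.0916 F [ 0.53  0.09 -4.75] T [ 0.032 -0.03  -0.001] gap 0.0431
shift [ 0.0008 -0.0004  0.0116] twist [ 0.0014  0.0007 -0.0014]
```

View pics/m5.png

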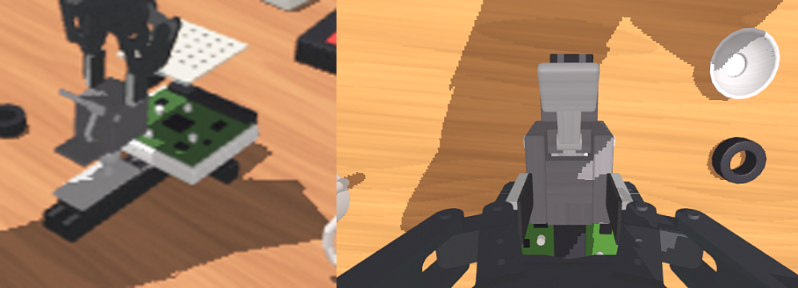

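Left: the head hangs over the ball with the plate over the board. Right: centred along the bar. Now I'll lower slowly and watch the force.

>>> servo_tool(
  targets=[
    {"xyz": [0.0008,0,0.004],"twist": [0,0,0],"jaw": 0.4},
    {"xyz": [0.0008,0,0.008],"twist": [0,0,0],"jaw": 0.4},
    {"xyz": [0.0008,0,0.011],"twist": [0,0,0],"jaw": 0.4},
    {"xyz": [0.0008,0,0.014],"twist": [0,0,0],"jaw": 0.4},
    {"xyz": [0.0008,0,0.015],"twist": [0,0,0],"jaw": 0.4},
    {"xyz": [0.0008,0,0.015],"twist": [0,0,0],"jaw": 0.4},
  ],
)

```text
clock: 7.58
tcp_pos: [0.5131, -0.1681, 0.0801]
orientation: [-0.0, 0.674, 0.739, -0.0]
wrist_force: [0.7, -0.9, -4.9]
finger_gap: 0.0429
```

>>> servo_tool(
  targets=[
    {"xyz": [0,0,0.001],"twist": [0,0,0],"jaw": 0.4},
    {"xyz": [0,0,0.002],"twist": [0,0,0],"jaw": 0.4},
    {"xyz": [0,0,0.003],"twist": [0,0,0],"jaw": 0.4},
    {"xyz": [0,0,0.003],"twist": [0,0,0],"jaw": 0.4},
  ],
)

```text
clock: 7.92
tcp_pos: [0.5134, -0.1682, 0.0775]
orientation: [-0.0, 0.674, 0.739, 0.0]
wrist_force: [-0.1, -0.3, -5.4]
finger_gap: 0.0432
```

>>> servo_tool(
  targets=[
    {"xyz": [0,0,0.001],"twist": [0,0,0],"jaw": 0.4},
    {"xyz": [0,0,0.002],"twist": [0,0,0],"jaw": 0.4},
    {"xyz": [0,0,0.003],"twist": [0,0,0],"jaw": 0.4},
    {"xyz": [0,0,0.004],"twist": [0,0,0],"jaw": 0.4},
    {"xyz": [0,0,0.005],"twist": [0,0,0],"jaw": 0.4},
    {"xyz": [0,0,0.005],"twist": [0,0,0],"jaw": 0.4},
  ],
)

```text
clock: 8.42
tcp_pos: [0.5133, -0.1681, 0.0724]
orientation: [-0.0, 0.674, 0.739, -0.0]
wrist_force: [-0.5, -1.0, -4.1]
finger_gap: 0.0428
```

>>> servo_tool(
  targets=[
    {"xyz": [0,0,0.001],"twist": [0,0,0],"jaw": 0.4},
    {"xyz": [0,0,0.002],"twist": [0,0,0],"jaw": 0.4},
    {"xyz": [0,0,0.003],"twist": [0,0,0],"jaw": 0.4},
    {"xyz": [0,0,0.004],"twist": [0,0,0],"jaw": 0.4},
    {"xyz": [0,0,0.004],"twist": [0,0,0],"jaw": 0.4},
  ],
)

```text
clock: 8.83
tcp_pos: [0.5134, -0.1681, 0.0684]
orientation: [-0.0, 0.674, 0.739, -0.0]
wrist_force: [0.0, -0.6, -4.9]
finger_gap: 0.0433
```

>>> servo_tool(
  targets=[
    {"xyz": [0,0,0.001],"twist": [0,0,0],"jaw": 0.4},
    {"xyz": [0,0,0.002],"twist": [0,0,0],"jaw": 0.4},
    {"xyz": [0,0,0.003],"twist": [0,0,0],"jaw": 0.4},
    {"xyz": [0,0,0.004],"twist": [0,0,0],"jaw": 0.4},
    {"xyz": [0,0,0.004],"twist": [0,0,0],"jaw": 0.4},
  ],
)

```text
clock: 9.25
tcp_pos: [0.5134, -0.1681, 0.0644]
orientation: [-0.0, 0.674, 0.739, 0.0]
wrist_force: [0.1, 0.7, -4.3]
finger_gap: 0.043
```

>>> servo_tool(
  targets=[
    {"xyz": [0,0,0.001],"twist": [0,0,0],"jaw": 0.4},
    {"xyz": [0,0,0.002],"twist": [0,0,0],"jaw": 0.4},
    {"xyz": [0,0,0.003],"twist": [0,0,0],"jaw": 0.4},
    {"xyz": [0,0,0.004],"twist": [0,0,0],"jaw": 0.4},
    {"xyz": [0,0,0.004],"twist": [0,0,0],"jaw": 0.4},
  ],
)

```text
clock: 9.67
tcp_pos: [0.5134, -0.1681, 0.0604]
orientation: [-0.0, 0.674, 0.739, -0.0]
wrist_force: [-0.3, -0.2, -5.2]
finger_gap: 0.043
```

>>> servo_tool(
  targets=[
    {"xyz": [0,0,0.001],"twist": [0,0,0],"jaw": 0.4},
    {"xyz": [0,0,0.002],"twist": [0,0,0],"jaw": 0.4},
    {"xyz": [0,0,0.003],"twist": [0,0,0],"jaw": 0.4},
    {"xyz": [0,0,0.004],"twist": [0,0,0],"jaw": 0.4},
    {"xyz": [0,0,0.004],"twist": [0,0,0],"jaw": 0.4},
  ],
)

```text
clock: 10.08
tcp_pos: [0.5137, -0.168, 0.0569]
orientation: [0.0, 0.674, 0.739, 0.0]
wrist_force: [-0.0, 0.9, 0.2]
finger_gap: 0.043
```

>>> servo_tool(
  targets=[
    {"xyz": [0,0,0.001],"twist": [0,0,0],"jaw": 0.4},
    {"xyz": [0,0,0.002],"twist": [0,0,0],"jaw": 0.4},
    {"xyz": [0,0,0.003],"twist": [0,0,0],"jaw": 0.4},
    {"xyz": [0,0,0.004],"twist": [0,0,0],"jaw": 0.4},
    {"xyz": [0,0,0.004],"twist": [0,0,0],"jaw": 0.4},
  ],
)

```text
clock: 10.5
tcp_pos: [0.5139, -0.1681, 0.053]
orientation: [0.0, 0.674, 0.739, 0.0]
wrist_force: [1.0, 3.0, 4.2]
finger_gap: 0.0431
```

>>> servo_tool(
  targets=[
    {"xyz": [0,0,0.001],"twist": [0,0,0],"jaw": 0.4},
    {"xyz": [0,0,0.002],"twist": [0,0,0],"jaw": 0.4},
    {"xyz": [0,0,0.003],"twist": [0,0,0],"jaw": 0.4},
    {"xyz": [0,0,0.003],"twist": [0,0,0],"jaw": 0.4},
  ],
)

```text
clock: 10.83
tcp_pos: [0.514, -0.1681, 0.0501]
orientation: [0.0, 0.674, 0.739, 0.001]
wrist_force: [-0.2, 4.0, 5.4]
finger_gap: 0.0431
```

>>> servo_tool(
  targets=[
    {"xyz": [0.0007,0,0.001],"twist": [0,0,0],"jaw": 0.4},
    {"xyz": [0.0007,0,0.002],"twist": [0,0,0],"jaw": 0.4},
    {"xyz": [0.0007,0,0.002],"twist": [0,0,0],"jaw": 0.4},
  ],
)

```text
clock: 11.08
tcp_pos: [0.5143, -0.1682, 0.0485]
orientation: [0.001, 0.674, 0.739, 0.0]
wrist_force: [-0.4, 3.3, 7.5]
finger_gap: 0.0431
```

>>> servo_tool(
  targets=[
    {"xyz": [0.0003,0,0.001],"twist": [0,0,0],"jaw": 0.4},
    {"xyz": [0.0003,0,0.0015],"twist": [0,0,0],"jaw": 0.4},
    {"xyz": [0.0003,0,0.0015],"twist": [0,0,0],"jaw": 0.4},
  ],
)

```text
clock: 11.33
tcp_pos: [0.5145, -0.1681, 0.0473]
orientation: [0.001, 0.674, 0.739, 0.0]
wrist_force: [-1.0, 2.9, 8.6]
finger_gap: 0.0429
```

>>> servo_tool(
  targets=[
    {"xyz": [0,0,0.001],"twist": [0,0,0],"jaw": 0.4},
    {"xyz": [0,0,0.0015],"twist": [0,0,0],"jaw": 0.4},
    {"xyz": [0,0,0.0015],"twist": [0,0,0],"jaw": 0.4},
  ],
)

```text
clock: 11.58
tcp_pos: [0.5146, -0.1681, 0.046]
orientation: [0.002, 0.674, 0.739, 0.0]
wrist_force: [-1.0, 2.1, 10.8]
finger_gap: 0.043
```

>>> servo_tool(
  targets=[
    {"xyz": [0,0,0.0005],"twist": [0,0,0],"jaw": 0.4},
    {"xyz": [0,0,0.001],"twist": [0,0,0],"jaw": 0.4},
    {"xyz": [0,0,0.001],"twist": [0,0,0],"jaw": 0.4},
  ],
)

```text
clock: 11.83
tcp_pos: [0.5148, -0.1681, 0.0452]
orientation: [0.002, 0.674, 0.739, 0.0]
wrist_force: [-0.2, 3.3, 11.0]
finger_gap: 0.0431
```

>>> servo_tool(
  targets=[
    {"xyz": [0,0,0.0005],"twist": [0,0,0],"jaw": 0.4},
    {"xyz": [0,0,0.001],"twist": [0,0,0],"jaw": 0.4},
    {"xyz": [0,0,0.001],"twist": [0,0,0],"jaw": 0.4},
  ],
)

```text
clock: 12.08
tcp_pos: [0.5149, -0.1684, 0.0443]
orientation: [0.002, 0.674, 0.739, 0.0]
wrist_force: [0.2, 2.8, 10.1]
finger_gap: 0.0429
```

>>> servo_tool(
  targets=[
    {"xyz": [0,0,0.0004],"twist": [0,0,0],"jaw": 0.4},
    {"xyz": [0,0,0.0008],"twist": [0,0,0],"jaw": 0.4},
    {"xyz": [0,0,0.0008],"twist": [0,0,0],"jaw": 0.4},
  ],
)

```text
clock: 12.33
tcp_pos: [0.515, -0.1685, 0.0435]
orientation: [0.002, 0.674, 0.739, 0.0]
wrist_force: [-0.2, 2.3, 10.1]
finger_gap: 0.0434
```

>>> servo_tool(
  targets=[
    {"xyz": [0,0,0.0005],"twist": [0,0,0],"jaw": 0.4},
    {"xyz": [0,0,0.001],"twist": [0,0,0],"jaw": 0.4},
    {"xyz": [0,0,0.001],"twist": [0,0,0],"jaw": 0.4},
  ],
)

```text
clock: 12.58
tcp_pos: [0.5151, -0.1685, 0.0426]
orientation: [0.002, 0.674, 0.739, 0.0]
wrist_force: [-0.1, 2.0, 11.0]
finger_gap: 0.0429
```

>>> servo_tool(
  targets=[
    {"xyz": [0,0,0.0005],"twist": [0,0,0],"jaw": 0.4},
    {"xyz": [0,0,0.001],"twist": [0,0,0],"jaw": 0.4},
    {"xyz": [0,0,0.001],"twist": [0,0,0],"jaw": 0.4},
  ],
)

```text
clock: 12.83
tcp_pos: [0.5151, -0.1683, 0.0413]
orientation: [0.002, 0.674, 0.739, 0.0]
wrist_force: [1.2, 2.9, 6.8]
finger_gap: 0.043
```

```bash
python3 -c "
from h import *
goto(.5139,-.1684,.045,.093)
w=cam('wrist','6')
for t,z in(('5',.0966),('6',None)):
    c=load('wrist',t);Q=cloud(c);v,u=np.mgrid[:400,:640]
    k=(u>272)&(u<372)&(v>200)&(v<300)&((u<288)|(u>358));q=Q[k];q=q[np.isfinite(q[:,2])];print(t,np.median(q[:,2]),c['eye'])
"
```

```text
clock 12.8333 tcp [ 0.5151 -0.1683  0.0413] yaw 0.091 F [1.19 2.88 6.76] T [ 0.579 -0.084 -0.012] gap 0.043
shift [ 0.     -0.0011 -0.0037] twist [ 0.0032  0.0025 -0.002 ]
5 0.13039268774611767 [ 0.44957834 -0.17478574  0.26996909]
6 0.07533782114515791 [ 0.44992937 -0.17357104  0.21450862]
```

The force fell from 16 N to 11.5 N, so it seems to be snapping past the detents, with no slip in the grip. I'll push on to about 20 N.

>>> servo_tool(
  targets=[
    {"xyz": [0,0,0.0005],"twist": [0,0,0],"jaw": 0.4},
    {"xyz": [0,0,0.001],"twist": [0,0,0],"jaw": 0.4},
    {"xyz": [0,0,0.002],"twist": [0,0,0],"jaw": 0.4},
    {"xyz": [0,0,0.002],"twist": [0,0,0],"jaw": 0.4},
  ],
)

```text
clock: 13.22
tcp_pos: [0.5146, -0.1683, 0.039]
orientation: [0.002, 0.674, 0.739, 0.0]
wrist_force: [-0.5, 2.8, 7.9]
finger_gap: 0.0429
```

>>> servo_tool(
  targets=[
    {"xyz": [0,0,0.0005],"twist": [0,0,0],"jaw": 0.4},
    {"xyz": [0,0,0.001],"twist": [0,0,0],"jaw": 0.4},
    {"xyz": [0,0,0.0015],"twist": [0,0,0],"jaw": 0.4},
    {"xyz": [0,0,0.0015],"twist": [0,0,0],"jaw": 0.4},
  ],
)

```text
clock: 13.55
tcp_pos: [0.5146, -0.1683, 0.0377]
orientation: [0.002, 0.674, 0.739, 0.0]
wrist_force: [-1.0, 2.1, 10.5]
finger_gap: 0.0428
```

>>> servo_tool(
  targets=[
    {"xyz": [0,0,0.0005],"twist": [0,0,0],"jaw": 0.4},
    {"xyz": [0,0,0.001],"twist": [0,0,0],"jaw": 0.4},
    {"xyz": [0,0,0.0015],"twist": [0,0,0],"jaw": 0.4},
    {"xyz": [0,0,0.0015],"twist": [0,0,0],"jaw": 0.4},
  ],
)

```text
clock: 13.88
tcp_pos: [0.5146, -0.1683, 0.0364]
orientation: [0.002, 0.674, 0.739, 0.0]
wrist_force: [-1.4, 2.8, 12.2]
finger_gap: 0.0432
```

>>> servo_tool(
  targets=[
    {"xyz": [0,0,0.0004],"twist": [0,0,0],"jaw": 0.4},
    {"xyz": [0,0,0.0008],"twist": [0,0,0],"jaw": 0.4},
    {"xyz": [0,0,0.0008],"twist": [0,0,0],"jaw": 0.4},
  ],
)

```text
clock: 14.13
tcp_pos: [0.5147, -0.1683, 0.0361]
orientation: [0.002, 0.674, 0.739, 0.0]
wrist_force: [-2.6, 3.6, 14.3]
finger_gap: 0.0429
```

>>> servo_tool(
  targets=[
    {"xyz": [0,0,0.0003],"twist": [0,0,0],"jaw": 0.4},
    {"xyz": [0,0,0.0005],"twist": [0,0,0],"jaw": 0.4},
    {"xyz": [0,0,0.0005],"twist": [0,0,0],"jaw": 0.4},
  ],
)

```text
clock: 14.38
tcp_pos: [0.5147, -0.1683, 0.0361]
orientation: [0.002, 0.674, 0.739, 0.0]
wrist_force: [-3.0, 3.1, 16.5]
finger_gap: 0.0435
```

>>> servo_tool(
  targets=[
    {"xyz": [0,0,-0.001],"twist": [0,0,0],"jaw": 0.4},
    {"xyz": [0,0,-0.0025],"twist": [0,0,0],"jaw": 0.4},
    {"xyz": [0,0,-0.004],"twist": [0,0,0],"jaw": 0.4},
    {"xyz": [0,0,-0.0055],"twist": [0,0,0],"jaw": 0.4},
    {"xyz": [0,0,-0.007],"twist": [0,0,0],"jaw": 0.4},
    {"xyz": [0,0,-0.0085],"twist": [0,0,0],"jaw": 0.4},
    {"xyz": [0,0,-0.01],"twist": [0,0,0],"jaw": 0.4},
    {"xyz": [0,0,-0.0115],"twist": [0,0,0],"jaw": 0.4},
    {"xyz": [0,0,-0.0125],"twist": [0,0,0],"jaw": 0.4},
    {"xyz": [0,0,-0.0135],"twist": [0,0,0],"jaw": 0.4},
    {"xyz": [0,0,-0.014],"twist": [0,0,0],"jaw": 0.4},
    {"xyz": [0,0,-0.014],"twist": [0,0,0],"jaw": 0.4},
  ],
)

```text
clock: 15.38
tcp_pos: [0.5141, -0.1677, 0.0476]
orientation: [0.001, 0.674, 0.739, 0.0]
wrist_force: [5.3, 0.1, -0.5]
finger_gap: 0.0428
```

```bash
python3 -c "
from h import *
goto(.5139,-.1684,.0481,.093)
c=cam('side','7'); w=cam('wrist','7')
im=np.hstack([cv2.resize(c['color'][170:290,320:460],None,fx=3,fy=3,interpolation=2),cv2.resize(w['color'],(576,360))])[...,::-1]
cv2.imwrite('pics/m7.png',cv2.resize(im,(798,288)))
"
```

```text
clock 15.3833 tcp [ 0.5141 -0.1677  0.0476] yaw 0.0911 F [ 5.28  0.06 -0.48] T [-0.237 -1.077 -0.023] gap 0.0428
shift [-0.0007 -0.0002 -0.0005] twist [ 0.001   0.0007 -0.0019]
```

View pics/m7.png

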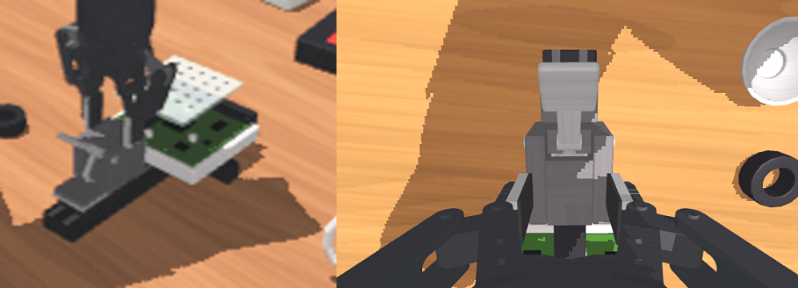

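Left: the sole sits flat on the saddle, plate over the board, lever still up. Heights agree (bottomed at 21 N, sprang back to TCP 47.6 mm, expected 48.1). Releasing gently.

>>> servo_tool(
  targets=[
    {"xyz": [0,0,0],"twist": [0,0,0],"jaw": 0.52},
    {"xyz": [0,0,0],"twist": [0,0,0],"jaw": 0.56},
    {"xyz": [0,0,0],"twist": [0,0,0],"jaw": 0.6},
    {"xyz": [0,0,0],"twist": [0,0,0],"jaw": 0.65},
    {"xyz": [0,0,0],"twist": [0,0,0],"jaw": 0.8},
    {"xyz": [0,0,0],"twist": [0,0,0],"jaw": 1},
    {"xyz": [0,0,0],"twist": [0,0,0],"jaw": 1},
    {"xyz": [0,0,0],"twist": [0,0,0],"jaw": 1},
    {"xyz": [0,0,0],"twist": [0,0,0],"jaw": 1},
  ],
  squeeze=20,
)

```text
clock: 16.23
tcp_pos: [0.5133, -0.1672, 0.0476]
orientation: [-0.0, 0.674, 0.739, -0.0]
wrist_force: [0.8, 0.4, 0.7]
finger_gap: 0.0852
```

>>> servo_tool(
  targets=[
    {"xyz": [0,0,-0.01],"twist": [0,0,0],"jaw": 1},
    {"xyz": [0,0,-0.025],"twist": [0,0,0],"jaw": 1},
    {"xyz": [0,0,-0.045],"twist": [0,0,0],"jaw": 1},
    {"xyz": [0,0,-0.065],"twist": [0,0,0],"jaw": 1},
    {"xyz": [0,0,-0.085],"twist": [0,0,0],"jaw": 0.8},
    {"xyz": [0,0,-0.09],"twist": [0,0,0],"jaw": 0},
    {"xyz": [0,0,-0.09],"twist": [0,0,0],"jaw": 0},
    {"xyz": [0,0,-0.09],"twist": [0,0,0],"jaw": 0},
    {"xyz": [0,0,-0.09],"twist": [0,0,0],"jaw": 0},
    {"xyz": [0,0,-0.09],"twist": [0,0,0],"jaw": 0},
  ],
)

```text
clock: 17.07
tcp_pos: [0.5125, -0.1668, 0.1362]
orientation: [-0.001, 0.674, 0.739, -0.0]
wrist_force: [-0.8, 0.2, 0.7]
finger_gap: 0.012
```

```bash
python3 -c "
from h import *
h=np.array([np.cos(.092),np.sin(.092)]); t=np.array([.5095,-.1682])-.062*h; print(t)
goto(*t,.125,.092)
w=cam('wrist','8');save(w,'w8.png')
"
```

```text
[ 0.4477622  -0.17389596]
clock 17.0667 tcp [ 0.5125 -0.1668  0.1362] yaw 0.0912 F [-0.78  0.2   0.66] T [ 0.032 -0.012 -0.03 ] gap 0.012
shift [-0.0012 -0.0651  0.0114] twist [-0.002  -0.0014 -0.0008]
```

View pics/w8.png

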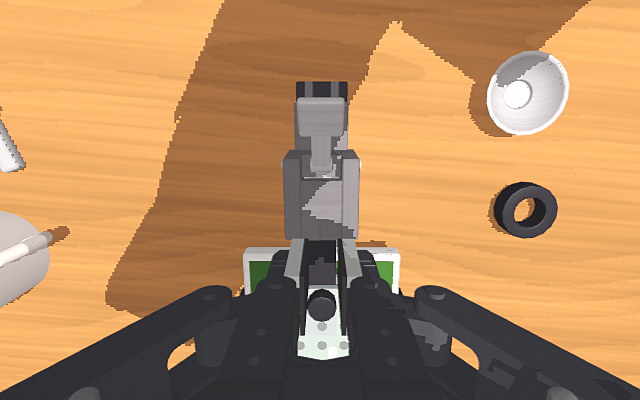

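The head stays on the stand with the lever up (pad at (322,117)) and the fingers shutting above it. I'll check the block height and move over the pad.

```bash
python3 -c "
from h import *
c=load('wrist','8');Q=cloud(c);q=Q[165:225,290:352].reshape(-1,3);q=q[np.isfinite(q[:,2])];z0=np.median(q[:,2]);q=q[abs(q[:,2]-z0)<.004]
w=np.linalg.lstsq(np.c_[q[:,:2]-q[:,:2].mean(0),np.ones(len(q))],q[:,2],rcond=None)[0];print('block top',w)
p=Q[100:134,304:340].reshape(-1,3);print('pad',np.median(p,0),p[:,2].max())
"
```

```text
block top [ 0.00590749 -0.00141259  0.07986058]
pad [nan nan nan] nan
```

>>> servo_tool(
  targets=[
    {"xyz": [-0.001,-0.015,0],"twist": [0,0,0],"jaw": 0},
    {"xyz": [-0.001,-0.03,0],"twist": [0,0,0],"jaw": 0},
    {"xyz": [-0.001,-0.045,0],"twist": [0,0,0],"jaw": 0},
    {"xyz": [-0.001,-0.058,0],"twist": [0,0,0],"jaw": 0},
    {"xyz": [-0.001,-0.065,0],"twist": [0,0,0],"jaw": 0},
    {"xyz": [-0.001,-0.065,0.003],"twist": [0,0,0],"jaw": 0},
    {"xyz": [-0.001,-0.065,0.008],"twist": [0,0,0],"jaw": 0},
    {"xyz": [-0.001,-0.065,0.012],"twist": [0,0,0],"jaw": 0},
    {"xyz": [-0.001,-0.065,0.012],"twist": [0,0,0],"jaw": 0},
  ],
)

```text
clock: 17.87
tcp_pos: [0.4487, -0.1738, 0.1243]
orientation: [-0.001, 0.674, 0.739, -0.0]
wrist_force: [0.1, 0.1, -0.1]
finger_gap: -0.0002
```

Block top is level at 79.9 mm (82 mm less 2 mm sink from its weight), so it is fully home. Pressing the lever.

>>> servo_tool(
  targets=[
    {"xyz": [0,0,0.003],"twist": [0,0,0],"jaw": 0},
    {"xyz": [0,0,0.006],"twist": [0,0,0],"jaw": 0},
    {"xyz": [0,0,0.009],"twist": [0,0,0],"jaw": 0},
    {"xyz": [0,0,0.012],"twist": [0,0,0],"jaw": 0},
    {"xyz": [0,0,0.015],"twist": [0,0,0],"jaw": 0},
    {"xyz": [0,0,0.018],"twist": [0,0,0],"jaw": 0},
    {"xyz": [0,0,0.018],"twist": [0,0,0],"jaw": 0},
  ],
)

```text
clock: 18.45
tcp_pos: [0.4484, -0.1739, 0.1069]
orientation: [-0.001, 0.674, 0.739, -0.0]
wrist_force: [0.1, -0.6, -0.2]
finger_gap: 0.0001
```

>>> servo_tool(
  targets=[
    {"xyz": [0,0,0.002],"twist": [0,0,0],"jaw": 0},
    {"xyz": [0,0,0.004],"twist": [0,0,0],"jaw": 0},
    {"xyz": [0,0,0.006],"twist": [0,0,0],"jaw": 0},
    {"xyz": [0,0,0.008],"twist": [0,0,0],"jaw": 0},
    {"xyz": [0,0,0.01],"twist": [0,0,0],"jaw": 0},
    {"xyz": [0,0,0.012],"twist": [0,0,0],"jaw": 0},
    {"xyz": [0,0,0.012],"twist": [0,0,0],"jaw": 0},
  ],
)

```text
clock: 19.03
tcp_pos: [0.4485, -0.174, 0.0951]
orientation: [-0.0, 0.674, 0.739, -0.0]
wrist_force: [-0.9, 0.6, -0.8]
finger_gap: 0.0003
```

>>> servo_tool(
  targets=[
    {"xyz": [0,0,0.002],"twist": [0,0,0],"jaw": 0},
    {"xyz": [0,0,0.004],"twist": [0,0,0],"jaw": 0},
    {"xyz": [0,0,0.006],"twist": [0,0,0],"jaw": 0},
    {"xyz": [0,0,0.008],"twist": [0,0,0],"jaw": 0},
    {"xyz": [0,0,0.01],"twist": [0,0,0],"jaw": 0},
    {"xyz": [0,0,0.01],"twist": [0,0,0],"jaw": 0},
  ],
)

```text
clock: 19.53
tcp_pos: [0.4485, -0.174, 0.0851]
orientation: [-0.0, 0.674, 0.739, -0.0]
wrist_force: [0.6, 1.3, 0.6]
finger_gap: -0.0001
```

```bash
python3 -c "
from h import *
c=cam('side','9'); w=cam('wrist','9')
im=np.hstack([cv2.resize(c['color'][190:280,325:430],None,fx=4,fy=4,interpolation=2),cv2.resize(w['color'],(576,360))])[...,::-1]
cv2.imwrite('pics/m9.png',cv2.resize(im,(798,288)))
"
```

```text
(no output)
```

View pics/m9.png

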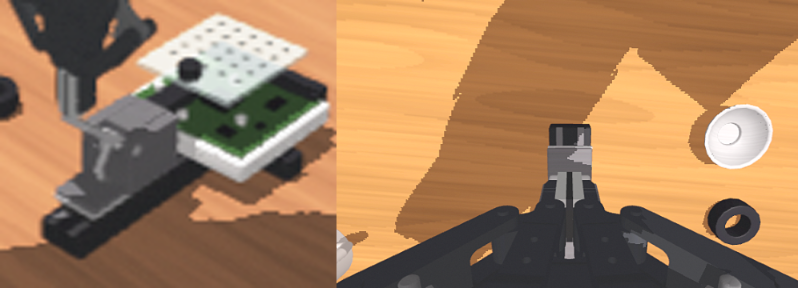

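The fingertips are on the pad (left, about (75,112)), with the lever partly down and still raised a little. Pressing on.

>>> servo_tool(
  targets=[
    {"xyz": [0,0,0.001],"twist": [0,0,0],"jaw": 0},
    {"xyz": [0,0,0.002],"twist": [0,0,0],"jaw": 0},
    {"xyz": [0,0,0.003],"twist": [0,0,0],"jaw": 0},
    {"xyz": [0,0,0.004],"twist": [0,0,0],"jaw": 0},
    {"xyz": [0,0,0.005],"twist": [0,0,0],"jaw": 0},
  ],
)

```text
clock: 20.05
tcp_pos: [0.4488, -0.1741, 0.0805]
orientation: [0.0, 0.674, 0.739, 0.0]
wrist_force: [-0.7, 0.2, 0.1]
finger_gap: 0.0004
```

>>> servo_tool(
  targets=[
    {"xyz": [0,0,0.001],"twist": [0,0,0],"jaw": 0},
    {"xyz": [0,0,0.002],"twist": [0,0,0],"jaw": 0},
    {"xyz": [0,0,0.003],"twist": [0,0,0],"jaw": 0},
  ],
)

```text
clock: 20.3
tcp_pos: [0.4485, -0.1742, 0.0776]
orientation: [-0.0, 0.674, 0.739, -0.0]
wrist_force: [-1.9, -0.7, 2.8]
finger_gap: 0.0
```

>>> servo_tool(
  targets=[
    {"xyz": [0,0,0.001],"twist": [0,0,0],"jaw": 0},
    {"xyz": [0,0,0.002],"twist": [0,0,0],"jaw": 0},
    {"xyz": [0,0,0.003],"twist": [0,0,0],"jaw": 0},
  ],
)

```text
clock: 20.55
tcp_pos: [0.4486, -0.1742, 0.0747]
orientation: [-0.0, 0.674, 0.739, -0.0]
wrist_force: [-2.6, -0.5, 6.2]
finger_gap: -0.0
```

>>> servo_tool(
  targets=[
    {"xyz": [0,0,0.001],"twist": [0,0,0],"jaw": 0},
    {"xyz": [0,0,0.002],"twist": [0,0,0],"jaw": 0},
    {"xyz": [0,0,0.003],"twist": [0,0,0],"jaw": 0},
  ],
)

```text
clock: 20.8
tcp_pos: [0.4483, -0.1743, 0.072]
orientation: [-0.0, 0.674, 0.739, -0.0]
wrist_force: [-4.7, -0.5, 7.8]
finger_gap: -0.0
```

>>> servo_tool(
  targets=[
    {"xyz": [0,0,0.001],"twist": [0,0,0],"jaw": 0},
    {"xyz": [0,0,0.002],"twist": [0,0,0],"jaw": 0},
    {"xyz": [0,0,0.002],"twist": [0,0,0],"jaw": 0},
  ],
)

```text
clock: 21.05
tcp_pos: [0.4474, -0.1743, 0.0698]
orientation: [-0.001, 0.674, 0.738, -0.001]
wrist_force: [-7.5, -1.6, 8.5]
finger_gap: -0.0003
```

```bash
python3 -c "
from h import *
goto(.4486,-.1742,.14,.092)
c=cam('side','10'); w=cam('wrist','10')
im=np.hstack([cv2.resize(c['color'][190:280,325:430],None,fx=4,fy=4,interpolation=2),cv2.resize(w['color'][120:320,220:420],(360,360),interpolation=2)])[...,::-1]
cv2.imwrite('pics/m10.png',im)
"
```

```text
clock 21.05 tcp [ 0.4474 -0.1743  0.0698] yaw 0.0908 F [-7.51 -1.63  8.47] T [-1.050e-01  1.364e+00 -1.000e-03] gap -0.0003
shift [-0.0001  0.001  -0.0702] twist [-0.0023  0.0004 -0.0012]
```

View pics/m10.png

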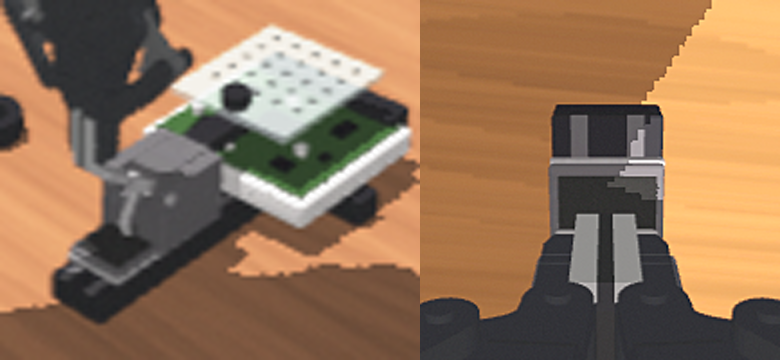

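There is backward force (-7.5 N) and no push until low down. The tips seem to have gone down behind the lever's end rather than on the pad (tail visible just behind them, lever still raised in the left picture). Backing off a little, then up.

>>> servo_tool(
  targets=[
    {"xyz": [0,-0.001,-0.002],"twist": [0,0,0],"jaw": 0},
    {"xyz": [0,-0.003,-0.004],"twist": [0,0,0],"jaw": 0},
    {"xyz": [0,-0.005,-0.008],"twist": [0,0,0],"jaw": 0},
    {"xyz": [0,-0.007,-0.015],"twist": [0,0,0],"jaw": 0},
    {"xyz": [0,-0.009,-0.025],"twist": [0,0,0],"jaw": 0},
    {"xyz": [0,-0.009,-0.04],"twist": [0,0,0],"jaw": 0},
    {"xyz": [0,-0.009,-0.055],"twist": [0,0,0],"jaw": 0},
    {"xyz": [0,0,-0.065],"twist": [0,0,0],"jaw": 0},
    {"xyz": [0,0.02,-0.07],"twist": [0,0,0],"jaw": 0},
    {"xyz": [0,0.04,-0.07],"twist": [0,0,0],"jaw": 0},
    {"xyz": [0,0.055,-0.07],"twist": [0,0,0],"jaw": 0},
    {"xyz": [0,0.055,-0.07],"twist": [0,0,0],"jaw": 0},
  ],
)

```text
clock: 22.15
tcp_pos: [0.5063, -0.1694, 0.1405]
orientation: [0.001, 0.674, 0.739, 0.001]
wrist_force: [-0.5, -0.9, -0.1]
finger_gap: 0.0001
```

>>> servo_tool(
  targets=[
    {"xyz": [0,0,0],"twist": [0,0,0],"jaw": 0},
    {"xyz": [0,0,0],"twist": [0,0,0],"jaw": 0},
  ],
)

```text
clock: 22.32
tcp_pos: [0.5027, -0.1689, 0.1396]
orientation: [-0.001, 0.674, 0.739, -0.0]
wrist_force: [-0.4, 0.8, -0.1]
finger_gap: 0.0
```

Run:
```python
from h import *
goto(.45,-.1742,.14,.092)
w=cam('wrist','11'); c=cam('side','11')
cv2.imwrite('pics/m11.png',np.hstack([cv2.resize(c['color'][190:280,325:430],None,fx=4,fy=4,interpolation=2),cv2.resize(w['color'][60:260,220:420],(360,360),interpolation=2)])[...,::-1])
Q=cloud(w); h=np.array([np.cos(.092),np.sin(.092)]);n=np.array([-h[1],h[0]])
X=(Q[...,:2]-[.5095,-.1682])@h; Y=(Q[...,:2]-[.5095,-.1682])@n; Z=Q[...,2]
with np.errstate(all='ignore'):
  for x in range(-84,32,4):
    m=(abs(X*1000-x)<2)&(abs(Y)<.004); 
    m2=(abs(X*1000-x)<2)&(abs(abs(Y)-.020)<.003)
    print(x,m.sum(),(np.nanpercentile(Z[m],[5,50,95])*1000).round(1) if m.any() else '', 'edge',(np.nanmedian(Z[m2])*1000).round(1) if m2.any() else '')
```

```text
clock 22.3167 tcp [ 0.5027 -0.1689  0.1396] yaw 0.0913 F [-0.36  0.78 -0.12] T [ 0.012 -0.001  0.019] gap 0.0
shift [-0.0005 -0.053  -0.0003] twist [-0.0009 -0.0005 -0.0007]
-84 50 [-0.9  0.   1.2] edge 0.2
-80 49 [-0.9  0.1  1.3] edge 0.3
-76 50 [-0.1 19.9 21.2] edge 1.3
-72 50 [18.9 20.3 21.2] edge 19.7
-68 50 [19.1 20.2 21.6] edge 19.9
-64 138 [ 19.7 106.5 108.5] edge 19.1
-60 97 [104.5 106.3 108.1] edge 38.5
-56 86 [102.3 103.6 105.2] edge 38.9
-52 98 [ 99.  100.6 102.4] edge 39.1
-48 82 [95.9 98.  99.5] edge 38.9
-44 84 [93.3 94.9 97.1] edge 38.8
-40 79 [90.6 91.9 94. ] edge 38.7
-36 65 [87.9 89.3 91.2] edge 39.0
-32 65 [85.  86.5 87.8] edge 38.8
-28 60 [82.3 83.9 84.9] edge 60.8
-24 65 [ 79.5  81.1 237. ] edge 258.7
-20 390 [ 78.1 221.1 245.2] edge 220.3
-16 3011 [182.  245.3 256.2] edge 225.4
-12 437 [ 60.6 208.2 235.9] edge 219.5
-8 343 [ 79.5 208.8 220.1] edge 80.6
-4 348 [ 79.6 215.3 219.4] edge 80.1
0 423 [ 79.4 217.1 221.8] edge 80.1
4 185 [ 79.4 207.5 219. ] edge 79.8
8 66 [78.7 79.9 81.1] edge 79.9
12 65 [79.1 79.8 80.8] edge 79.9
16 66 [78.7 79.8 80.7] edge 79.7
20 33 [78.8 79.7 80.7] edge 79.7
24 0  edge 79.7
28 0  edge 79.6
```

Viewer limit reached. The depth profile is clear anyway: lever still up (slope end at x -63 mm, z 108), head level and home (block top 79.8 mm, tail 39 mm). I'll press farther forward, at the pad centre (x about -52 mm), and follow it back as it swings down.

>>> servo_tool(
  targets=[
    {"xyz": [-0.0005,-0.015,0],"twist": [0,0,0],"jaw": 0},
    {"xyz": [-0.0005,-0.03,0],"twist": [0,0,0],"jaw": 0},
    {"xyz": [-0.0005,-0.041,0],"twist": [0,0,0],"jaw": 0},
    {"xyz": [-0.0005,-0.046,0.005],"twist": [0,0,0],"jaw": 0},
    {"xyz": [-0.0005,-0.046,0.014],"twist": [0,0,0],"jaw": 0},
    {"xyz": [-0.0005,-0.046,0.022],"twist": [0,0,0],"jaw": 0},
    {"xyz": [-0.0005,-0.046,0.028],"twist": [0,0,0],"jaw": 0},
    {"xyz": [-0.0005,-0.046,0.028],"twist": [0,0,0],"jaw": 0},
    {"xyz": [-0.0005,-0.046,0.028],"twist": [0,0,0],"jaw": 0},
  ],
)

```text
clock: 23.17
tcp_pos: [0.4577, -0.1735, 0.1107]
orientation: [-0.001, 0.674, 0.739, -0.0]
wrist_force: [-0.3, -0.5, 0.3]
finger_gap: 0.0001
```

>>> servo_tool(
  targets=[
    {"xyz": [0,0,0.002],"twist": [0,0,0],"jaw": 0},
    {"xyz": [0,0,0.004],"twist": [0,0,0],"jaw": 0},
    {"xyz": [0,0,0.006],"twist": [0,0,0],"jaw": 0},
    {"xyz": [0,0,0.008],"twist": [0,0,0],"jaw": 0},
  ],
)

```text
clock: 23.5
tcp_pos: [0.458, -0.1739, 0.1035]
orientation: [0.0, 0.674, 0.739, 0.0]
wrist_force: [-0.3, -0.1, -0.9]
finger_gap: -0.0001
```

>>> servo_tool(
  targets=[
    {"xyz": [0,0,0.001],"twist": [0,0,0],"jaw": 0},
    {"xyz": [0,-0.001,0.003],"twist": [0,0,0],"jaw": 0},
    {"xyz": [0,-0.002,0.005],"twist": [0,0,0],"jaw": 0},
  ],
)

```text
clock: 23.75
tcp_pos: [0.4558, -0.174, 0.0985]
orientation: [0.0, 0.674, 0.739, 0.0]
wrist_force: [0.5, -0.4, -0.4]
finger_gap: 0.0002
```

```bash
cat >> h.py <<'E'
def prof(c,y0,y1,xs=range(-88,-20,4)):
    Q=cloud(c); h=np.array([np.cos(.092),np.sin(.092)]);n=np.array([-h[1],h[0]]); D=Q[...,:2]-[.5095,-.1682]
    X=D@h*1000;Y=D@n*1000;Z=Q[...,2]*1000
    for x in xs:
        m=(abs(X-x)<2)&(Y>y0)&(Y<y1)&(Z>30)&(Z<140)
        print(x,m.sum(),np.sort(Z[m])[::max(1,m.sum()//9)].round(0).astype(int).tolist())
E
python3 -c "
from h import *
print('side');prof(cam('side','12'),-20,20)
print('wrist');prof(cam('wrist','12'),-14,14)"
```

```text
side
-88 0 []
-84 0 []
-80 0 []
-76 0 []
-72 0 []
-68 27 [34, 104, 104, 105, 107, 132, 134, 138, 138]
-64 60 [30, 32, 33, 35, 37, 39, 104, 105, 106, 137]
-60 32 [31, 36, 37, 38, 38, 38, 39, 40, 102, 132, 138]
-56 25 [31, 37, 38, 38, 38, 38, 39, 39, 42, 100, 101, 131, 137]
-52 21 [35, 38, 38, 38, 39, 39, 39, 40, 92, 95, 97]
-48 23 [36, 37, 37, 38, 38, 38, 39, 40, 40, 91, 94, 95]
-44 15 [31, 33, 36, 37, 38, 38, 38, 38, 38, 39, 39, 39, 39, 40, 93]
-40 19 [35, 37, 38, 38, 38, 40, 49, 51, 55, 91]
-36 36 [36, 37, 37, 38, 39, 40, 49, 56, 84]
-32 44 [30, 38, 39, 41, 49, 55, 60, 62, 64, 69, 80]
-28 99 [35, 38, 44, 49, 53, 57, 62, 65, 71]
-24 27 [39, 52, 62, 65, 76, 78, 79, 79, 80]
wrist
-88 0 []
-84 0 []
-80 0 []
-76 0 []
-72 0 []
-68 3 [105, 105, 105]
-64 742 [32, 105, 106, 106, 107, 107, 108, 135, 137, 140]
-60 803 [30, 36, 39, 39, 40, 106, 107, 107, 137, 140]
-56 529 [37, 39, 39, 40, 40, 102, 103, 104, 104, 105]
-52 410 [37, 39, 39, 39, 40, 40, 100, 101, 102, 102]
-48 321 [38, 39, 39, 39, 39, 40, 40, 96, 98, 99]
-44 79 [38, 38, 39, 39, 40, 93, 94, 95, 96, 96]
-40 0 []
-36 0 []
-32 0 []
-28 0 []
-24 0 []
```

Run:
```python
from h import *
s=env.get_state()
for n in('wrist','side'):
    c=load(n,'12'); A=rot(c['attitude'])
    print(n)
    for dz in(0,.01,.02,.04):
        p=A.T@(s['tcp_pos']+[0,0,dz]-c['eye']); u=c['fx']*p[0]/p[2]+c['cx']; v=c['fy']*p[1]/p[2]+c['cy']
        print(dz,'px',u.round(1),v.round(1),'exp depth',p[2].round(4),'row depth',c['depth'][int(v),int(u)-24:int(u)+25:4].round(3), c['color'][int(v),int(u)-24:int(u)+25:8].mean(-1).astype(int))
w=load('wrist','12')
u=317
for v in range(100,300,8): print(v,cloud(w)[v,u].round(3),w['color'][v,u], cloud(w)[v,u-14].round(3))
```

```text
wrist
0 px 322.4 232.5 exp depth 0.1841 row depth [0.181 0.177 0.177 0.    0.177 0.177 0.178 0.178 0.178 0.178 0.178 0.178
 0.176] [110 149 150 150 150 151 226]
0.01 px 322.4 239.7 exp depth 0.1744 row depth [0.248 0.181 0.181 0.147 0.146 0.148 0.147 0.147 0.146 0.146 0.147 0.184
 0.183] [ 90 147 142  39 143 142 146]
0.02 px 322.4 247.9 exp depth 0.1648 row depth [0.237 0.187 0.139 0.139 0.138 0.138 0.138 0.14  0.138 0.14  0.14  0.188
 0.188] [ 78 145 143  46 142 143 152]
0.04 px 322.3 267.3 exp depth 0.1454 row depth [0.131 0.132 0.122 0.122 0.122 0.122 0.123 0.124 0.122 0.123 0.122 0.131
 0.132] [ 51 142 142  43 143 142  51]
side
0 px 350.3 229.2 exp depth 1.0921 row depth [1.272 1.271 1.271 1.269 1.27  1.083 1.078 1.128 1.136 1.126 1.125 1.124
 1.126] [159 166 164 124  86 131 120]
0.01 px 350.3 225.6 exp depth 1.0872 row depth [1.282 1.293 1.289 1.285 1.291 1.287 1.286 1.145 1.142 1.14  1.14  1.138
 1.138] [ 36 165 162 161 137 137 139]
0.02 px 350.4 221.9 exp depth 1.0823 row depth [1.273 1.29  1.309 1.311 1.307 1.308 1.306 1.304 1.31  1.158 1.159 1.158
 1.16 ] [ 51 165 162 159 16
[... 1053 characters left out ...]
212 [ 0.463 -0.177  0.04 ] [102  96 101] [ 0.464 -0.186  0.04 ]
220 [ 0.446 -0.177  0.108] [166 160 160] [ 0.446 -0.184  0.107]
228 [ 0.45  -0.177  0.106] [154 150 151] [ 0.451 -0.184  0.106]
236 [ 0.456 -0.177  0.102] [157 152 152] [ 0.457 -0.184  0.102]
244 [ 0.446 -0.177  0.138] [146 145 143] [ 0.463 -0.183  0.098]
252 [ 0.445 -0.177  0.148] [149 148 146] [ 0.45  -0.182  0.137]
260 [ 0.445 -0.177  0.154] [153 151 149] [ 0.45  -0.182  0.145]
268 [ 0.445 -0.177  0.16 ] [155 154 151] [ 0.446 -0.181  0.16 ]
276 [ 0.445 -0.176  0.166] [153 152 150] [ 0.445 -0.181  0.167]
284 [ 0.448 -0.176  0.166] [189 185 183] [ 0.444 -0.181  0.174]
292 [ 0.449 -0.176  0.169] [47 46 52] [ 0.444 -0.18   0.178]
```

The depth shows the shut fingertips are about 33 mm above the nominal TCP, which explains the "contact" earlier at TCP 78 mm with the lever end at 108 mm. The lever is simply not yet pressed down. I'll carry on farther down at the pad, watching the force.

>>> servo_tool(
  targets=[
    {"xyz": [0,0,0.004],"twist": [0,0,0],"jaw": 0},
    {"xyz": [0,0,0.008],"twist": [0,0,0],"jaw": 0},
    {"xyz": [0,0,0.012],"twist": [0,0,0],"jaw": 0},
    {"xyz": [0,0,0.016],"twist": [0,0,0],"jaw": 0},
    {"xyz": [0,0,0.018],"twist": [0,0,0],"jaw": 0},
  ],
)

```text
clock: 24.27
tcp_pos: [0.4554, -0.1738, 0.0797]
orientation: [-0.0, 0.674, 0.739, -0.0]
wrist_force: [-0.7, 1.0, 0.3]
finger_gap: 0.0001
```

>>> servo_tool(
  targets=[
    {"xyz": [0,0,0.002],"twist": [0,0,0],"jaw": 0},
    {"xyz": [0,-0.001,0.004],"twist": [0,0,0],"jaw": 0},
    {"xyz": [0,-0.002,0.006],"twist": [0,0,0],"jaw": 0},
    {"xyz": [0,-0.002,0.006],"twist": [0,0,0],"jaw": 0},
  ],
)

```text
clock: 24.6
tcp_pos: [0.4544, -0.1742, 0.0747]
orientation: [0.001, 0.674, 0.739, 0.001]
wrist_force: [1.3, 1.2, 1.4]
finger_gap: -0.0001
```

>>> servo_tool(
  targets=[
    {"xyz": [0,-0.0005,0.002],"twist": [0,0,0],"jaw": 0},
    {"xyz": [0,-0.001,0.004],"twist": [0,0,0],"jaw": 0},
    {"xyz": [0,-0.0015,0.006],"twist": [0,0,0],"jaw": 0},
    {"xyz": [0,-0.0015,0.006],"twist": [0,0,0],"jaw": 0},
  ],
)

```text
clock: 24.93
tcp_pos: [0.4517, -0.1744, 0.0683]
orientation: [-0.0, 0.674, 0.739, -0.0]
wrist_force: [-1.5, -0.4, 3.5]
finger_gap: -0.0
```

```bash
python3 -c "
from h import *
goto(.448,-.174,.06,.092)
print('wrist');prof(cam('wrist','13'),-14,14,range(-84,-40,4))
print('side');prof(cam('side','13'),-20,20,range(-84,-20,4))"
```

```text
clock 24.9333 tcp [ 0.4517 -0.1744  0.0683] yaw 0.0911 F [-1.5  -0.4   3.47] T [-0.077  0.163  0.009] gap -0.0
shift [ 0.0007 -0.0036  0.0083] twist [-0.001   0.0001 -0.0009]
wrist
-84 0 []
-80 0 []
-76 0 []
-72 1 [140]
-68 2137 [94, 98, 99, 110, 116, 122, 127, 132, 136, 140]
-64 1203 [30, 99, 109, 113, 116, 120, 123, 126, 136, 139]
-60 573 [30, 31, 34, 35, 35, 36, 37, 97, 136, 137]
-56 401 [33, 35, 35, 35, 36, 36, 37, 136, 137, 138]
-52 392 [34, 35, 35, 36, 36, 36, 36, 136, 137, 138]
-48 298 [34, 35, 35, 35, 36, 36, 37, 136, 137, 138]
-44 0 []
side
-84 0 []
-80 0 []
-76 1 [106]
-72 64 [94, 97, 99, 108, 118, 121, 125, 130, 135, 140]
-68 69 [93, 98, 103, 108, 111, 114, 120, 125, 129, 135]
-64 54 [30, 33, 35, 37, 105, 117, 123, 127, 132]
-60 32 [32, 33, 33, 35, 35, 35, 36, 92, 101, 111, 122]
-56 37 [33, 34, 35, 36, 37, 100, 111, 120, 125, 130]
-52 24 [32, 33, 34, 34, 35, 35, 35, 36, 37, 87, 90, 109]
-48 14 [33, 34, 34, 35, 35, 35, 35, 35, 36, 36, 36, 38, 87, 88]
-44 21 [32, 33, 34, 34, 35, 35, 35, 35, 37, 84, 86]
-40 16 [34, 34, 34, 34, 35, 35, 35, 35, 35, 36, 36, 36, 77, 82, 82, 83]
-36 29 [33, 33, 34, 35, 36, 36, 45, 50, 75, 81]
-32 51 [30, 34, 35, 41, 46, 52, 55, 57, 63, 72, 78]
-28 101 [33, 35, 38, 42, 48, 53, 58, 60, 67, 76]
-24 16 [38, 52, 59, 59, 62, 67, 72, 74, 74, 74, 75, 75, 75, 76, 76, 77]
```

The lever is now moving (end 108→98 mm), with the tips on the pad. Continuing.

>>> servo_tool(
  targets=[
    {"xyz": [0,-0.001,0.002],"twist": [0,0,0],"jaw": 0},
    {"xyz": [0,-0.0015,0.004],"twist": [0,0,0],"jaw": 0},
    {"xyz": [0,-0.002,0.006],"twist": [0,0,0],"jaw": 0},
    {"xyz": [0,-0.002,0.008],"twist": [0,0,0],"jaw": 0},
  ],
)

```text
clock: 25.37
tcp_pos: [0.4499, -0.1745, 0.0603]
orientation: [-0.0, 0.674, 0.739, -0.0]
wrist_force: [-0.6, 0.4, 4.7]
finger_gap: -0.0004
```

>>> servo_tool(
  targets=[
    {"xyz": [0,-0.0005,0.002],"twist": [0,0,0],"jaw": 0},
    {"xyz": [0,-0.001,0.004],"twist": [0,0,0],"jaw": 0},
    {"xyz": [0,-0.0015,0.006],"twist": [0,0,0],"jaw": 0},
  ],
)

```text
clock: 25.62
tcp_pos: [0.4484, -0.1746, 0.0542]
orientation: [-0.0, 0.674, 0.739, -0.0]
wrist_force: [-0.5, -0.3, 4.1]
finger_gap: -0.0002
```

>>> servo_tool(
  targets=[
    {"xyz": [0,0,0.002],"twist": [0,0,0],"jaw": 0},
    {"xyz": [0,-0.0005,0.004],"twist": [0,0,0],"jaw": 0},
    {"xyz": [0,-0.0005,0.004],"twist": [0,0,0],"jaw": 0},
  ],
)

```text
clock: 25.87
tcp_pos: [0.4479, -0.1746, 0.05]
orientation: [-0.0, 0.674, 0.739, -0.0]
wrist_force: [-1.7, -1.2, 3.4]
finger_gap: 0.0002
```

>>> servo_tool(
  targets=[
    {"xyz": [0,0,0.0015],"twist": [0,0,0],"jaw": 0},
    {"xyz": [0,0,0.003],"twist": [0,0,0],"jaw": 0},
    {"xyz": [0,0,0.003],"twist": [0,0,0],"jaw": 0},
  ],
)

```text
clock: 26.12
tcp_pos: [0.448, -0.1746, 0.0472]
orientation: [-0.0, 0.674, 0.739, -0.0]
wrist_force: [-2.3, 0.5, 3.9]
finger_gap: -0.0002
```

>>> servo_tool(
  targets=[
    {"xyz": [0,0,0.0015],"twist": [0,0,0],"jaw": 0},
    {"xyz": [0,0,0.003],"twist": [0,0,0],"jaw": 0},
    {"xyz": [0,0,0.003],"twist": [0,0,0],"jaw": 0},
  ],
)

```text
clock: 26.37
tcp_pos: [0.4481, -0.1746, 0.0443]
orientation: [-0.0, 0.674, 0.739, -0.0]
wrist_force: [-3.1, -1.0, 3.5]
finger_gap: -0.0002
```

>>> servo_tool(
  targets=[
    {"xyz": [0,0,0.0015],"twist": [0,0,0],"jaw": 0},
    {"xyz": [0,0,0.003],"twist": [0,0,0],"jaw": 0},
    {"xyz": [0,0,0.003],"twist": [0,0,0],"jaw": 0},
  ],
)

```text
clock: 26.62
tcp_pos: [0.4482, -0.1747, 0.0416]
orientation: [-0.0, 0.674, 0.739, -0.0]
wrist_force: [-3.7, -0.1, 6.1]
finger_gap: 0.0001
```

Force is rising, so it is reaching the stop. A bit more, then a depth check.

>>> servo_tool(
  targets=[
    {"xyz": [0,0,0.0015],"twist": [0,0,0],"jaw": 0},
    {"xyz": [0,0,0.003],"twist": [0,0,0],"jaw": 0},
    {"xyz": [0,0,0.003],"twist": [0,0,0],"jaw": 0},
  ],
)

```text
clock: 26.87
tcp_pos: [0.4482, -0.1747, 0.0389]
orientation: [0.0, 0.674, 0.739, -0.0]
wrist_force: [-5.5, 0.9, 10.6]
finger_gap: -0.0002
```

>>> servo_tool(
  targets=[
    {"xyz": [0,0,0.0015],"twist": [0,0,0],"jaw": 0},
    {"xyz": [0,0,0.003],"twist": [0,0,0],"jaw": 0},
    {"xyz": [0,0,0.003],"twist": [0,0,0],"jaw": 0},
  ],
)

```text
clock: 27.12
tcp_pos: [0.4483, -0.1748, 0.0368]
orientation: [0.0, 0.674, 0.739, -0.0]
wrist_force: [-6.8, 0.9, 15.2]
finger_gap: 0.0003
```

```bash
python3 -c "
from h import *
goto(.448,-.174,.06,.092)
prof(cam('wrist','14'),-14,14,range(-84,-40,4))
print('side');prof(cam('side','14'),-20,20,range(-84,32,4))"
```

```text
clock 27.1167 tcp [ 0.4483 -0.1748  0.0368] yaw 0.0912 F [-6.79  0.92 15.2 ] T [0.255 1.308 0.05 ] gap 0.0003
shift [ 0.0008 -0.0002 -0.0232] twist [ 0.0003  0.0006 -0.0008]
-84 0 []
-80 593 [133, 135, 135, 136, 137, 138, 138, 139, 139, 140]
-76 1616 [62, 66, 68, 114, 133, 135, 136, 137, 139, 140]
-72 4634 [65, 68, 87, 98, 107, 114, 118, 121, 124, 140]
-68 1547 [65, 68, 78, 83, 88, 92, 96, 105, 123, 138]
-64 317 [65, 67, 104, 105, 105, 113, 114, 115, 116, 134]
-60 297 [104, 105, 105, 106, 114, 115, 115, 116, 117]
-56 314 [103, 105, 105, 106, 114, 115, 116, 116, 117, 119]
-52 261 [104, 105, 105, 106, 114, 116, 116, 117, 119]
-48 8 [104, 112, 113, 113, 113, 114, 114, 116]
-44 0 []
side
-84 0 []
-80 34 [63, 67, 131, 133, 134, 134, 135, 137, 137, 138, 138, 140]
-76 137 [60, 67, 80, 95, 105, 113, 117, 123, 127, 139]
-72 91 [61, 70, 77, 83, 89, 95, 104, 114, 121, 137]
-68 48 [63, 70, 78, 86, 92, 95, 98, 110, 120, 136]
-64 24 [62, 64, 68, 76, 81, 86, 88, 92, 95, 102, 121, 133]
-60 28 [30, 31, 32, 34, 68, 84, 95, 118, 133, 137]
-56 36 [30, 31, 32, 32, 66, 81, 118, 120, 125]
-52 23 [30, 30, 3
[... 459 characters left out ...]
1, 57, 60, 62, 64, 65, 66, 67, 68, 69, 69, 70]
-16 23 [33, 61, 63, 64, 64, 65, 67, 68, 69, 69, 70, 71]
-12 17 [58, 65, 65, 67, 67, 68, 68, 68, 68, 69, 70, 70, 70, 70, 71, 71, 72]
-8 11 [66, 67, 68, 69, 69, 69, 69, 70, 70, 71, 72]
-4 11 [67, 67, 68, 68, 68, 69, 69, 70, 70, 71, 72]
0 10 [67, 68, 68, 68, 69, 69, 70, 70, 70, 70]
4 15 [67, 67, 68, 68, 68, 68, 68, 69, 69, 69, 70, 70, 70, 71, 71]
8 12 [68, 68, 68, 69, 69, 69, 69, 70, 70, 71, 71, 72]
12 11 [68, 68, 69, 69, 69, 69, 70, 70, 70, 70, 71]
16 10 [68, 68, 69, 69, 69, 69, 69, 69, 71, 72]
20 13 [66, 68, 68, 68, 69, 69, 69, 69, 69, 70, 70, 70, 71]
24 13 [67, 67, 67, 68, 68, 68, 69, 69, 69, 69, 70, 70, 71]
28 8 [68, 68, 69, 69, 70, 70, 70, 71]
```

The lever is level at its stop (about 67 mm from hinge to pad end, block top 69–70 mm with the cushion at bottom, 15 N). Easing off and rising clear.

>>> servo_tool(
  targets=[
    {"xyz": [0,0,-0.002],"twist": [0,0,0],"jaw": 0},
    {"xyz": [0,0,-0.004],"twist": [0,0,0],"jaw": 0},
    {"xyz": [0,0,-0.006],"twist": [0,0,0],"jaw": 0},
    {"xyz": [0,0,-0.008],"twist": [0,0,0],"jaw": 0},
    {"xyz": [0,0,-0.01],"twist": [0,0,0],"jaw": 0},
    {"xyz": [0,0,-0.013],"twist": [0,0,0],"jaw": 0},
    {"xyz": [0,0,-0.018],"twist": [0,0,0],"jaw": 0},
    {"xyz": [0,0,-0.03],"twist": [0,0,0],"jaw": 0},
    {"xyz": [0,0,-0.05],"twist": [0,0,0],"jaw": 0},
    {"xyz": [0,0,-0.08],"twist": [0,0,0],"jaw": 0},
    {"xyz": [0,0,-0.11],"twist": [0,0,0],"jaw": 0},
    {"xyz": [0,0,-0.13],"twist": [0,0,0],"jaw": 0},
  ],
)

```text
clock: 28.22
tcp_pos: [0.4494, -0.175, 0.1684]
orientation: [0.001, 0.674, 0.739, 0.001]
wrist_force: [0.4, -0.2, 0.9]
finger_gap: -0.0001
```

>>> servo_tool(
  targets=[
    {"xyz": [0,0.02,0],"twist": [0,0,0],"jaw": 0},
    {"xyz": [0,0.045,0],"twist": [0,0,0],"jaw": 0},
    {"xyz": [0,0.06,0],"twist": [0,0,0],"jaw": 0},
    {"xyz": [0,0.06,0],"twist": [0,0,0],"jaw": 0},
    {"xyz": [0,0.06,0],"twist": [0,0,0],"jaw": 0},
  ],
)

```text
clock: 28.63
tcp_pos: [0.5083, -0.1689, 0.1653]
orientation: [-0.0, 0.674, 0.739, 0.0]
wrist_force: [-0.2, 0.5, -0.2]
finger_gap: 0.0002
```

Run:
```python
from h import *
goto(.448,-.174,.06,.092)
w=cam('wrist','15'); prof(w,-5,5,range(-84,28,8)); print('edge');prof(w,17,23,range(-60,28,8))
a=load('top','0'); b=cam('top','15')
g=lambda c,u,v:pt(c,u/1.25,v/1.25).round(3)
for n,u,v in(('dish',404,289),('tape',390,256),('mug',565,225),('orange',340,345),('pliers',565,290),('sd',560,332),('mouse',241,227)):
    bx=np.s_[int(v/1.25)-22:int(v/1.25)+22,int(u/1.25)-22:int(u/1.25)+22]
    print(n,'changed px',(np.abs(a['color'][bx].astype(int)-b['color'][bx]).max(-1)>60).sum(),'dz>8mm',(abs(a['depth'][bx]-b['depth'][bx])>.008).sum())
```

```text
clock 28.6333 tcp [ 0.5083 -0.1689  0.1653] yaw 0.0922 F [-0.21  0.5  -0.18] T [0.063 0.045 0.012] gap 0.0002
shift [ 0.0005 -0.0605  0.1053] twist [-0.0005 -0.0006  0.0002]
-84 0 []
-76 28 [77, 77, 77, 78, 78, 78, 78, 79, 79, 80]
-68 84 [76, 77, 78, 78, 78, 78, 79, 79, 79, 80]
-60 70 [76, 78, 78, 78, 78, 78, 78, 79, 79, 79]
-52 84 [77, 77, 78, 78, 78, 78, 78, 79, 79, 80]
-44 72 [77, 77, 78, 78, 78, 78, 78, 79, 79]
-36 78 [76, 77, 77, 78, 78, 78, 78, 79, 79, 79]
-28 81 [77, 77, 78, 78, 78, 78, 78, 79, 79]
-20 71 [78, 78, 78, 78, 79, 79, 79, 79, 79, 80, 80]
-12 131 [44, 59, 62, 63, 64, 75, 78, 79, 80, 81]
-4 71 [78, 79, 79, 80, 80, 80, 80, 80, 80, 81, 81]
4 77 [79, 79, 79, 79, 80, 80, 80, 80, 81, 81]
12 70 [78, 79, 79, 80, 80, 80, 80, 80, 80, 81]
20 67 [78, 79, 79, 79, 80, 80, 80, 80, 80, 81]
edge
-60 15 [37, 38, 38, 39, 39, 39, 39, 39, 39, 39, 40, 40, 40, 40, 40]
-52 15 [37, 38, 38, 38, 38, 39, 39, 39, 39, 39, 39, 39, 39, 40, 40]
-44 17 [38, 38, 38, 38, 38, 38, 38, 39, 39, 39, 39, 39, 40, 40, 40, 40, 42]
-36 20 [38, 38, 38, 39, 39, 39, 39, 40, 40, 40]
-28 82 [38, 39, 41, 49, 55, 61, 67, 71, 76, 81]
-20 48 [78, 79, 80, 80, 80, 80, 80, 80, 81, 81]
-12 46 [78, 79, 79, 80, 80, 80, 80, 81, 81, 81]
-4 40 [78, 79, 79, 80, 80, 80, 80, 80, 81, 81]
4 43 [78, 79, 79, 79, 80, 80, 80, 80, 80, 80, 81]
12 38 [79, 79, 79, 80, 80, 80, 80, 81, 81, 81]
20 41 [78, 79, 79, 79, 80, 80, 80, 80, 80, 80, 81]
dish changed px 464 dz>8mm 527
tape changed px 0 dz>8mm 315
mug changed px 0 dz>8mm 282
orange changed px 320 dz>8mm 401
pliers changed px 0 dz>8mm 271
sd changed px 0 dz>8mm 277
mouse changed px 0 dz>8mm 334
```

```bash
python3 -c "
from h import *
print(env.hand_in())"
```

```text
the job is handed in; nothing more can be done
None
```

I seated the grey coupler head on the ball with its plate over the board, pressed the latch lever down to its stop, let go and handed the job in at about 29 s. The hand-in reports no verdict.

- **Seating:** the head went home with the lever up. The detents gave way at about 16 N of push, and I finished at about 21 N.
- **Last depth check:** with the robot clear, the block top was level at 80 mm. That is the home height of 82 mm less about 2 mm of sink from the head's weight. The tail top at 39 mm agrees. The lever was level at 78 mm along its full length, which matches 44 mm above the sole.
- **First lever press failed:** the shut fingertips turned out to be about 30 mm above the nominal TCP. They met the raised lever's end with up to about 8.5 N down and 7.5 N sideways and did not press it down. A depth check showed the head still home and level, and the second press, with up to about 15 N at the stop, worked.
- **Bystanders:** the final comparison of top-camera images showed no colour change around the tape, mug, pliers, screwdriver and mouse. It did flag colour changes around the dish and the orange look-alike. I put these down to the arm and its shadow, as it never came near them at bench height. The top-camera depth comparison showed changes everywhere, so I treated it as noise. I did not check the controller's cover, as I never identified it in the pictures.

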